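# Pack and latch a boiler service tote

### The job

Get the boiler service tote ready to go out: turn its black knob anticlockwise past the click so that the keeper bar swings clear, stand every kit item on the bench (white pot, amber bottle, small square carton, brass coupling, steel filter; some may be missing) upright side by side on the floor of the tote's tray, and set the rubber stopper upright and fully home in the neck of the tote's glass sample jar. When all of that is in place, turn the knob back clockwise past its click so that the bar lies over the packed row, and leave the other things on the bench where they are.

Things in the scene. Friction and masses are not known exactly. Their poses are not given: they have to be found in the camera images.
- tote: Grey service tote fixed to the bench: base plate 110 (x) by 460 (y) by 6 thick. Origin under its centre; own x points away from the robot, own y runs along the row towards the knob. Carries the tray (middle), the sample jar (at its y = -180) and the knob post (at its y = +180).
- tray_in (a point): Centre of the tray's inner floor, 6 above the bench, axes as the tote's. The tray inside measures 56 (x) by 238 (y); its walls are 6 thick and stand 18 above the floor, so grip an item above them, across the row. All five items fit in one row with 22 to spare in all.
- jar_rim (a point): Centre of the mouth of the open green glass sample jar, 95 above the bench; neck bore 44, outside 52, jar body 76 in diameter; axes as the tote's.
- keeper_grip (a point): Point on the knob's vertical axis at gripping height, 110 above the bench. The black knob has a grip bar 44 long (this point's x), 16 thick (its y), from 87 to 120 above the bench, over a disc 42 in diameter. A flat steel keeper bar 18 wide turns with it, 75 to 81 above the bench, reaching 263 from the axis along the point's +x.
- keeper (a joint): Knob angle, rad, growing anticlockwise seen from above: 0 = shut (bar lies over the row, along the tote's -y), 1.3 = open (bar points away from the robot, clear of the tray). An over-centre spring pushes it to the nearer end: it clicks over at about 0.65, at up to 0.15 N m.
- wide_pot: White plastic pot with a grey cap, upright cylinder 48 in diameter, 52 high (kit item; may be absent). Origin at the centre of its underside.
- slim_bottle: Amber glass bottle with a black cap, upright cylinder 36 in diameter, 50 high (kit item; may be absent). Origin at the centre of its underside.
- carton: Small cardboard carton, 46 by 46, 54 high (kit item; may be absent). Origin at the centre of its underside, axes along its sides.
- coupling: Brass coupling, upright cylinder 42 in diameter, 50 high (kit item; may be absent). Origin at the centre of its underside.
- filter: Steel filter cartridge, upright cylinder 44 in diameter, 56 high (kit item; may be absent). Origin at the centre of its underside.
- stopper: Black rubber stopper standing on its small end: plug 20 long tapering from 30 diameter (bottom) to 39, then a flange 52 in diameter 6 thick that rests on the jar's rim when home, then a grip 26 in diameter 22 high. Origin at the centre of the plug's small lower end.
- tape_roll: Roll of clear tape lying flat, 84 in diameter, 24 high: leave alone.
- screwdriver: Screwdriver: leave alone.
- spanner: Open spanner: leave alone.
- elbow: Copper pipe elbow: leave alone.
- pump_head: Grey pump head, 100 in diameter, 80 high: leave alone.
- flat_carton: Cardboard box 160 by 110 by 50: leave alone.
- gasket: Flat black rubber gasket, 70 in diameter, 6 thick: leave alone.
Things that resemble listed ones, but are neither listed nor needed, are in the scene too. Leave any purple look-alike of the stopper alone. Leave any green or pink look-alike of the wide_pot alone.

How it is judged:
On the way, in this order (a step that is already met when the one before it is completed fails the run):
1. the knob is turned open past its click (value of joint keeper above 1.15 rad), for 0.2 s.
2. every kit item present stands in the tray and the stopper is home in the jar (x of wide_pot in the frame of tray_in between -0.027 and 0.027 m and y of wide_pot in the frame of tray_in between -0.118 and 0.118 m and z of wide_pot in the frame of tray_in between -0.006 and 0.006 m and angle between each of wide_pot, slim_bottle, carton, coupling, filter's own z axis and vertical below 0.15 rad and linear speed of each of wide_pot, slim_bottle, carton, coupling, filter, stopper below 0.02 m/s and x of slim_bottle in the frame of tray_in between -0.027 and 0.027 m and y of slim_bottle in the frame of tray_in between -0.118 and 0.118 m and z of slim_bottle in the frame of tray_in between -0.006 and 0.006 m and x of carton in the frame of tray_in between -0.027 and 0.027 m and y of carton in the frame of tray_in between -0.118 and 0.118 m and z of carton in the frame of tray_in between -0.006 and 0.006 m and x of coupling in the frame of tray_in between -0.027 and 0.027 m and y of coupling in the frame of tray_in between -0.118 and 0.118 m and z of coupling in the frame of tray_in between -0.006 and 0.006 m and x of filter in the frame of tray_in between -0.027 and 0.027 m and y of filter in the frame of tray_in between -0.118 and 0.118 m and z of filter in the frame of tray_in between -0.006 and 0.006 m and z of stopper in the frame of jar_rim below -0.016 m and horizontal distance between stopper and jar_rim below 0.008 m and angle between stopper's own z axis and vertical below 0.12 rad), for 0.2 s.
3. the knob is turned shut past its click (value of joint keeper below 0.15 rad), for 0.2 s.
At the end, for the whole second after the job is handed in: Every kit item present stands upright (within 0.15 rad) on the tray floor (within 6 mm) inside the walls, the stopper is upright in the jar with its plug at least 16 mm deep and within 8 mm of the axis, everything is at rest, and the knob is shut (under 0.15 rad) (all of step 2 and value of joint keeper below 0.15 rad); the robot touches nothing.
It fails at once if a bystander is moved more than 4 cm (distance of any of tape_roll, screwdriver, spanner, elbow, pump_head, flat_carton, gasket from where it was at the start of the episode above 0.04 m).
Of wide_pot, slim_bottle, carton, coupling, filter only 4 to 5 are there at a start; the rules pass over those that are not, and their reading is None.
At some moment in a run one of wide_pot, carton, coupling, filter may be knocked a few centimetres aside while the robot is not near it.
It also fails if it takes over 210 s, if anything falls off the work surface, if the arm or the gripper's body presses on something with over 40 N, if the wrist force passes 120 N, or if a joint passes its speed limit or range.

### The arm

A 6-joint arm with a two-finger parallel gripper is mounted at the origin on the work surface. World frame = base frame: x ahead of the robot, y to its left, z up, the work surface at z = 0. Lengths are in m, angles in rad, forces in N, time in s.
With the tool pointing down it reaches from about 0.35 to 0.875 m from the base axis. Payload 4.2 kg.
Tool frame: the origin (TCP) lies at the very end of the fingers, on their centre line; the grasp point (between the pads) lies 19 mm behind it (arm.pinch_z is the distance from the TCP to the grasp point, in m); z points along the fingers, y is the direction in which the jaws open and shut (so a half turn about z gives the same grasp; the last joint's range is limited). The gripper opens to 87 mm and grips with 3 to 60 N. Pads are 19 mm wide; open, the fingers measure 117 mm over their backs; the gripper's body (75 mm by 190 mm) begins 51 mm behind the grasp point.
Start: joints at [1.526, 0.385, 0.008, 0, -1.194, -0.259], TCP at [0.187, 0.596, 0.223] pointing down, gripper open.
Joint ranges: [-3.14, 3.14], [-1.21, 2.06], [-1.07, 1.41], [-3.16, 2.05], [-2.99, -0.16], [-3.1, 3.1]. Speed limits (rad/s): [2.79, 2.79, 3.14, 3.14, 3.14, 3.14].

### API

Orientations are given as a unit quaternion [x, y, z, w].
In Python, from station import arm gives the robot as it stands.
- The arm moves only by the tool step_arm, never from a script. Its argument "increments" is text: rows parted by semicolons, each of 7 numbers parted by spaces: the turn, a rotation vector about the tool's x, y, z in degrees, then the shift along the tool's x, y, z in mm, then the gripper's target within -1 to 1 (fully open at 1, half-way at 0, shut at -1). In form: rx ry rz dx dy dz grip; .... A call has 1 to 12 rows; each row shifts and turns the commanded pose from where the row before left it, along the tool's axes as they then stand; what a row does not reach is not made up. A row lasts 1/12 s, in which the tool goes at most 41.7 mm and 7.16 degrees, less where a joint would pass 70% of its speed; a pose out of reach is approached as far as the arm can. A call is refused whole if a number of a shift passes 41.7 or a number of a turn 7.16, either way. A call with a gripper value outside its range is refused whole. The fingers move at their own pace and stop on an object; the grip force is fixed at half the most. Time passes only in rows, so rows that do not move let the fingers close. It gives the time, the measured TCP pose, the force and the opening at its end, in the units of the state.
- arm.get_obs(): the state, without advancing time (a new reading comes with each control period).
- arm.camera(name): name is "scene" or "top" or "wrist"; returns (picture, depth): 420x560x3 uint8, red, green, blue; 420x560 float32, m along the optical axis (not along the pixel's ray), 0 where there is no reading.
- arm.camera_model(name): a dict with "camera_matrix" (3x3 intrinsics, pixels), "k1" (the pictures are not rectified: a ray, as slopes to the right and down, at radius r is drawn at 1 + k1 r^2 times it, then the intrinsics apply), "position" and "attitude" of the camera in the world. Camera axes: x right, y down, z forward; pixel columns grow to the right and rows downward; lengths in m; the calibration is good to about 2 mm. A picture is of the moment at which its call begins: read the wrist's pose just before it. camera_model takes no time and is no camera call; for the wrist camera it gives the pose at the moment of the call.
- arm.hand_in(): hands the job in, once; it reports no verdict.
The state is a dict: "time": time; "q": joint angles; "dq": joint speeds; "joint_efforts": joint torques, N m; "tcp_pos": TCP position; "ee_rot": TCP orientation; "wrist_force": force on the tool from outside, world axes, zero at the start; "torque": the same for the moment, N m; "width": finger opening in m.
Only numpy, scipy, OpenCV 4.12 (cv2) and the standard library are available. Lean on these libraries where they do the work, as an engineer would, in place of code of your own. Each camera call takes 0.05 s, during which the arm holds its last target.

## Working session

There is one attempt and no reset: what is moved stays moved. The work goes in short steps, Python scripts to look and compute and a tool call to move; the robot and the scene stay as the last step left them, time stands still between calls to the robot, and variables do not carry over. Pictures are saved under pics/ and viewed, and the job is handed in when it is done.

Besides the shell and the picture viewer there is one more tool, called as name(argument=value, ...) on one line, values as JSON. step_arm: Moves the arm, as the interface text tells. Its arguments: {"type":"object","properties":{"increments":{"type":"string"}},"required":["increments"]}

```bash
mkdir -p pics; ls; python3 - <<'E'
from station import arm
import cv2,numpy as np
print(arm.get_obs())
for n in ("scene","top","wrist"):
    m=arm.camera_model(n);print(n,m)
    p,d=arm.camera(n);cv2.imwrite(f"pics/a_{n}.png",p[:,:,::-1]);np.save(f"a_{n}.npy",d)
E
```

```text
pics
{'time': 0.0, 'q': array([ 1.52564456e+00,  3.85574385e-01,  6.64785794e-03, -5.43715983e-04,
       -1.19399585e+00, -2.58584470e-01]), 'dq': array([ 0.00038209, -0.00116423,  0.00079106, -0.00079834, -0.00104411,
        0.0002092 ]), 'joint_efforts': array([-7.08135813e-04, -3.90664208e+01,  1.87409270e+01,  4.21973169e+00,
        1.10083105e-02, -1.95334278e-04]), 'tcp_pos': array([0.18672888, 0.5958278 , 0.22145083]), 'ee_rot': array([ 9.88474416e-01, -1.51384063e-01, -1.38015374e-04,  1.08389152e-03]), 'wrist_force': array([ 0.0535566 , -0.34085653, -0.2792846 ]), 'torque': array([ 0.02870548,  0.00106276, -0.02457272]), 'width': 0.08702277332216116}
scene {'camera_matrix': array([[388.68015547,   0.        , 282.66771587],
       [  0.        , 388.68015547, 212.92761364],
       [  0.        ,   0.        ,   1.        ]]), 'k1': 0.029898991560658277, 'position': array([1.00929706, 0.6297394 , 0.97709491]), 'attitude': array([ 0.30197401,  0.89297401, -0.31387526, -0.1135405 ])}
top {'camera_matrix': array([[489.94578831,   0.        , 280.27257527],
       [  0.        , 489.94578831, 208.4068757 ],
       [  0.        ,   0.        ,   1.        ]]), 'k1': -0.15457448073345867, 'position': array([0.47742535, 0.04316503, 1.32237123]), 'attitude': array([-0.69729815,  0.71609433, -0.01819701,  0.02555523])}
wrist {'camera_matrix': array([[330.64996614,   0.        , 281.28031247],
       [  0.        , 330.64996614, 208.45450864],
       [  0.        ,   0.        ,   1.        ]]), 'k1': -0.04852363880924805, 'position': array([0.2619195 , 0.5735586 , 0.38469671]), 'attitude': array([-0.58524706,  0.7981066 ,  0.11505606, -0.08528681])}
```

View pics/a_scene.png

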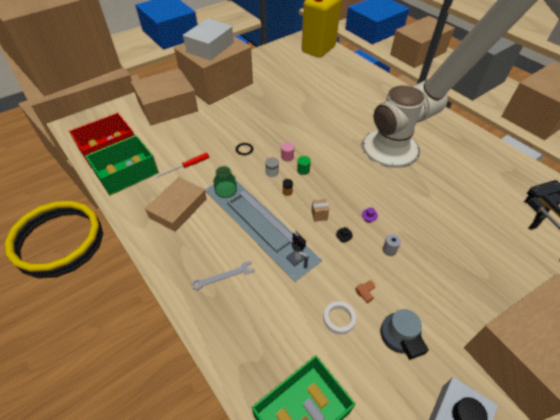

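View pics/a_top.png

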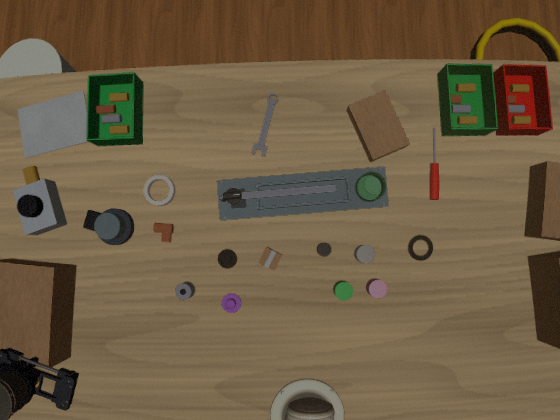

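View pics/a_wrist.png

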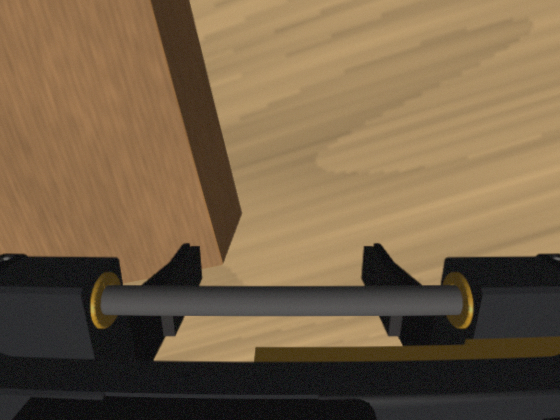

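```bash
cat > h.py <<'E'
import numpy as np,cv2
from scipy.spatial.transform import Rotation as R
def ray(m,u,v):
    K=m["camera_matrix"]; d=np.array([(u-K[0,2])/K[0,0],(v-K[1,2])/K[1,1]]); s=d.copy()
    for _ in range(20): s=d/(1+m["k1"]*(s@s))
    return np.array(m["position"]),R.from_quat(m["attitude"]).apply([s[0],s[1],1.])
def plane(m,u,v,z):
    p,r=ray(m,u,v); return p+r*(z-p[2])/r[2]
def proj(m,P):
    K=m["camera_matrix"]; c=R.from_quat(m["attitude"]).inv().apply(np.array(P)-m["position"])
    s=c[:2]/c[2]; s=s*(1+m["k1"]*(s@s)); return K[0,0]*s[0]+K[0,2],K[1,1]*s[1]+K[1,2]
def cloud(m,d):
    K=m["camera_matrix"];v,u=np.mgrid[:d.shape[0],:d.shape[1]]
    D=np.stack([(u-K[0,2])/K[0,0],(v-K[1,2])/K[1,1]],-1);s=D.copy()
    for _ in range(20): s=D/(1+m["k1"]*(s**2).sum(-1,keepdims=True))
    P=np.concatenate([s,np.ones(d.shape+(1,))],-1)*d[...,None]
    return R.from_quat(m["attitude"]).apply(P.reshape(-1,3)).reshape(d.shape+(3,))+m["position"]
E
python3 - <<'E'
from h import *
from station import arm
m=arm.camera_model("top");d=np.load("a_top.npy");P=cloud(m,d)
for n,u,v,h in [("knob",233,196,.12),("jar",370,187,.095),("filter",184,291,.056),("stop",227,258,.048),("purple",231,302,.048),("carton",270,258,.054),("bottle",324,249,.05),("pot",365,254,.052),("green",344,290,.05),("pink",377,288,.05),("gasket",420,247,.006),("elbow",163,232,.02),("tape",159,190,.02)]:
    print(n,plane(m,u,v,h).round(3),P[v,u].round(3))
im=cv2.imread("pics/a_top.png")
cv2.imwrite("pics/b.png",cv2.resize(im[155:320,150:440],None,fx=2.75,fy=2.75,interpolation=cv2.INTER_CUBIC))
im=cv2.imread("pics/a_scene.png")
cv2.imwrite("pics/c.png",cv2.resize(im[130:330,200:430],None,fx=3,fy=3,interpolation=cv2.INTER_CUBIC))
E
```

```text
knob [0.586 0.171 0.12 ] [0.586 0.17  0.124]
jar [ 0.602 -0.173  0.095] [ 0.61  -0.188  0.012]
filter [0.348 0.311 0.056] [0.349 0.31  0.062]
stop [0.431 0.197 0.048] [0.431 0.197 0.048]
purple [0.317 0.19  0.048] [0.317 0.189 0.05 ]
carton [0.429 0.085 0.054] [0.429 0.085 0.054]
bottle [ 0.448 -0.055  0.05 ] [ 0.448 -0.055  0.049]
pot [ 0.432 -0.161  0.052] [ 0.432 -0.161  0.05 ]
green [ 0.34  -0.104  0.05 ] [ 0.341 -0.103  0.057]
pink [ 0.343 -0.19   0.05 ] [ 0.343 -0.19   0.05 ]
gasket [ 0.444 -0.32   0.006] [ 0.444 -0.322 -0.003]
elbow [0.503 0.372 0.02 ] [0.503 0.371 0.027]
tape [0.617 0.382 0.02 ] [ 0.62   0.388 -0.004]
```

View pics/b.png

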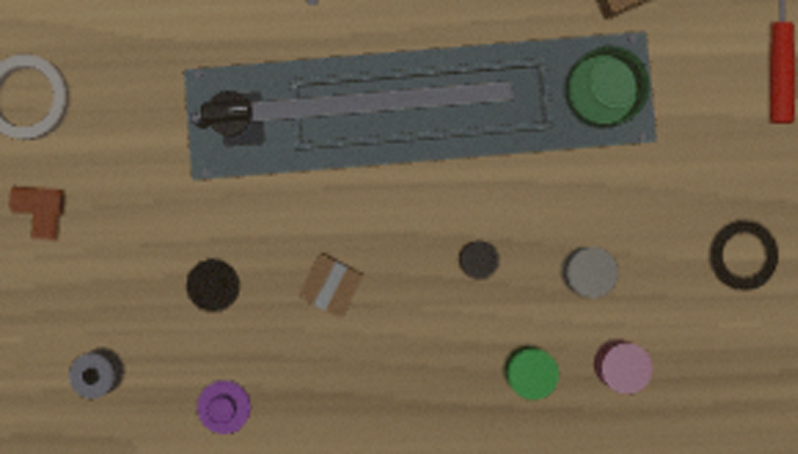

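View pics/c.png

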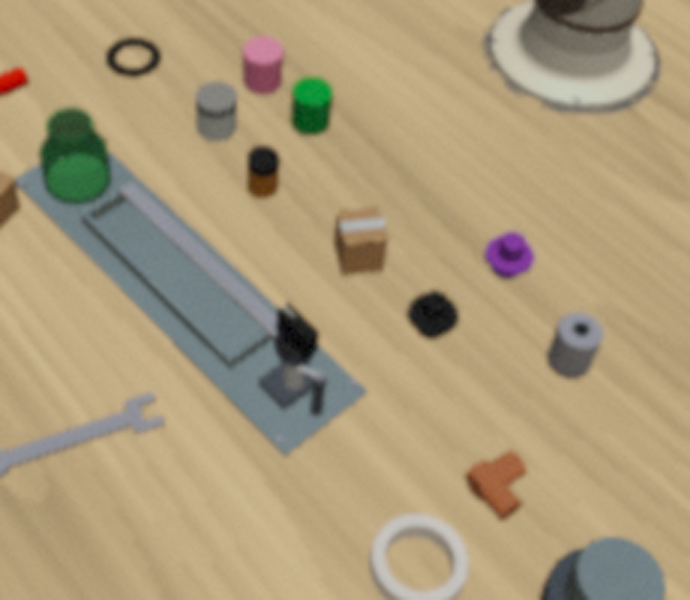

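```bash
python3 - <<'E'
from h import *
from station import arm
m=arm.camera_model("top");im=cv2.imread("pics/a_top.png");hsv=cv2.cvtColor(im,cv2.COLOR_BGR2HSV)
roi=hsv[155:230,205:400]
print(hsv[210,300],hsv[230,300],hsv[200,380],hsv[190,225])
mk=((hsv[...,0]>60)&(hsv[...,0]<130)&(hsv[...,1]>25)).astype(np.uint8)
z=np.zeros_like(mk);z[155:235,205:400]=mk[155:235,205:400]
c=max(cv2.findContours(z,cv2.RETR_EXTERNAL,cv2.CHAIN_APPROX_NONE)[0],key=cv2.contourArea)
pts=np.array([plane(m,*p[0],.006)[:2] for p in c],np.float32)
r=cv2.minAreaRect(pts*1000);print(r)
P=cloud(m,np.load("a_top.npy"))
# knob/bar: bar points z .07-.09
s=(P[...,2]>.068)&(P[...,2]<.09)&(P[...,0]>.53)&(P[...,0]<.65)&(P[...,1]>-.1)&(P[...,1]<.15)
q=P[s][:,:2].astype(np.float32);print(len(q),cv2.fitLine(q,cv2.DIST_HUBER,0,.01,.01).ravel(),q.min(0),q.max(0))
# jar rim green
s=(P[...,2]>.085)&(P[...,2]<.105)&(P[...,0]>.55)&(P[...,0]<.66)&(P[...,1]<-.12)&(P[...,1]>-.25)
q=P[s][:,:2];print("jar",len(q),q.mean(0) if len(q) else 0)
for n,x,y,h in [("filter",.348,.311,.056),("stop",.431,.197,.048),("carton",.429,.085,.054),("bottle",.448,-.055,.05),("pot",.432,-.161,.052)]:
    u,v=proj(m,(x,y,h)); 
    s=(abs(P[...,0]-x)<.05)&(abs(P[...,1]-y)<.05)&(P[...,2]>h-.012)
    q=P[s][:,:2].astype(np.float32);rr=cv2.minAreaRect(q*1000)
    print(n,len(q),q.mean(0).round(4),rr,np.percentile(P[s][:,2],50))
E
```

```text
[96 31 81] [ 18  93 132] [84 31 83] [86 24 84]
((606.3544311523438, -187.68121337890625), (72.55574035644531, 67.81646728515625), 11.958683013916016)
665 [ 0.05576097 -0.99844414  0.5973643   0.03129499] [ 0.58299804 -0.08872234] [0.6114959 0.149339 ]
jar 122 [ 0.60960885 -0.18391726]
filter 239 [0.3478 0.3128] ((347.85443115234375, 313.1964416503906), (44.13018798828125, 42.04290008544922), 87.42534637451172) 0.05554477226299892
stop 78 [0.4289 0.1992] ((428.7206726074219, 199.38885498046875), (23.075000762939453, 23.9197998046875), 17.21265983581543) 0.047619728548114915
carton 1230 [0.4642 0.0543] ((445.20062255859375, 75.78472900390625), (45.175296783447266, 87.5701675415039), 61.92310333251953) 1.3223712290963403
bottle 157 [ 0.4473 -0.056 ] ((446.66400146484375, -56.590267181396484), (34.382022857666016, 33.68110275268555), 88.5245361328125) 0.050493637621483956
pot 285 [ 0.432  -0.1605] ((431.9986877441406, -160.28610229492188), (48.10121536254883, 47.31048583984375), 54.642826080322266) 0.052351152814697155
```

```bash
python3 - <<'E'
from h import *
from station import arm
m=arm.camera_model("top");im=cv2.imread("pics/a_top.png");hsv=cv2.cvtColor(cv2.GaussianBlur(im,(3,3),0),cv2.COLOR_BGR2HSV)
d=np.load("a_top.npy");P=cloud(m,d)
mk=(hsv[...,1]<62).astype(np.uint8)
z=np.zeros_like(mk);z[160:228,208:396]=mk[160:228,208:396]
z=cv2.morphologyEx(z,cv2.MORPH_CLOSE,np.ones((9,9)));z=cv2.morphologyEx(z,cv2.MORPH_OPEN,np.ones((5,5)))
c=max(cv2.findContours(z,cv2.RETR_EXTERNAL,cv2.CHAIN_APPROX_NONE)[0],key=cv2.contourArea)
pts=np.array([plane(m,*p[0],.006)[:2] for p in c],np.float32)
r=cv2.minAreaRect(pts*1000);print(r)
ok=(d>0)
s=ok&(abs(P[...,0]-.429)<.04)&(abs(P[...,1]-.085)<.04)&(P[...,2]>.04)
print("carton",cv2.minAreaRect(P[s][:,:2].astype(np.float32)*1000))
s=ok&(P[...,2]>.105)&(abs(P[...,0]-.586)<.05)&(abs(P[...,1]-.17)<.05)
print("knob",s.sum(),cv2.minAreaRect(P[s][:,:2].astype(np.float32)*1000),P[s].mean(0))
s=ok&(P[...,2]>.012)&(P[...,2]<.035)&(abs(P[...,0]-.6)<.05)&(abs(P[...,1])<.14)
print("tray",s.sum(),cv2.minAreaRect(P[s][:,:2].astype(np.float32)*1000))
E
```

```text
((599.5823974609375, -4.849395751953125), (110.51319122314453, 459.5712890625), 3.220564842224121)
carton ((427.07757568359375, 85.44233703613281), (45.1767463684082, 46.506256103515625), 61.898475646972656)
knob 120 ((589.6652221679688, 174.51235961914062), (16.55025291442871, 42.89002990722656), 3.9674148559570312) [0.58902747 0.17412434 0.11896129]
tray 600 ((599.5169677734375, -0.688385009765625), (272.6058044433594, 96.65499877929688), 89.54095458984375)
```

```bash
cat > plan.py <<'E'
import sys
from h import *
from station import arm
# args: x y z(TCP) yaw(deg)
x,y,z,yaw=map(float,sys.argv[1:5])
o=arm.get_obs();r=R.from_quat(o["ee_rot"]);X=r.as_matrix()
cy=np.degrees(np.arctan2(X[1,0],X[0,0]))
print("t",round(o["time"],2),"tcp",o["tcp_pos"].round(4),"yaw",cy.round(2),"tilt",X[:,2].round(3),"w",round(o["width"],4),"F",o["wrist_force"].round(1),"q",o["q"].round(2))
T=R.from_euler("z",yaw,degrees=True)*R.from_euler("x",180,degrees=True)
print("turn in tool (deg)",np.degrees((r.inv()*T).as_rotvec()).round(2),"shift before turn",(r.inv().apply(np.array([x,y,z])-o["tcp_pos"])*1000).round(1),"after turn",(T.inv().apply(np.array([x,y,z])-o["tcp_pos"])*1000).round(1))
E
python3 plan.py .5895 .1749 .2 -86.8
```

```text
t 0.15 tcp [0.1868 0.596  0.2217] yaw -17.41 tilt [-0.    -0.002 -1.   ] w 0.087 F [ 0.1 -0.4  0.2] q [ 1.53  0.39  0.01 -0.   -1.19 -0.26]
turn in tool (deg) [ 8.000e-02 -6.000e-02  6.939e+01] shift before turn [510.2 281.2  22.2] after turn [ 442.9 -378.6   21.7]
```

step_arm(increments="0 0 7 0 0 0 1;0 0 7 0 0 0 1;0 0 7 0 0 0 1;0 0 7 0 0 0 1;0 0 7 0 0 0 1;0 0 7 0 0 0 1;0 0 7 0 0 0 1;0 0 7 0 0 0 1;0 0 7 0 0 0 1;0 0 6.4 0 0 0 1")

```text
time: 0.98
tcp_pos: [0.1869, 0.5961, 0.2221]
ee_rot: [0.724, -0.689, 0.0, 0.0]
wrist_force: [-0.5, 0.3, -0.9]
width: 0.0869
```

```bash
python3 plan.py .5895 .1749 .2 -86.8
```

```text
t 0.98 tcp [0.1869 0.5961 0.2221] yaw -87.15 tilt [-0.    -0.001 -1.   ] w 0.0869 F [-0.5  0.3 -0.9] q [ 1.53  0.39  0.01 -0.   -1.19 -1.48]
turn in tool (deg) [ 0.02 -0.05 -0.35] shift before turn [ 440.7 -381.2   22.4] after turn [ 443.  -378.5   22.1]
```

step_arm(increments="0 0 0 26 -22.4 0 1;0 0 0 26 -22.4 0 1;0 0 0 26 -22.4 0 1;0 0 0 26 -22.4 0 1;0 0 0 26 -22.4 0 1;0 0 0 26 -22.4 0 1;0 0 0 26 -22.4 0 1;0 0 0 26 -22.4 0 1;0 0 0 26 -22.4 0 1;0 0 0 26 -22.4 0 1;0 0 0 26 -22.4 0 1;0 0 0 26 -22.4 0 1")

```text
time: 1.98
tcp_pos: [0.4734, 0.2983, 0.2224]
ee_rot: [0.727, -0.687, -0.0, 0.0]
wrist_force: [0.5, 0.9, 0.3]
width: 0.087
```

step_arm(increments="0 0 -0.3 26 -22.4 0 1;0 0 0 26 -22.4 0 1;0 0 0 26 -22.4 0 1;0 0 0 26 -22.4 0 1;0 0 0 26 -22.4 0 1;0 0 0 0 0 0 1;0 0 0 0 0 0 1")

```text
time: 2.57
tcp_pos: [0.5929, 0.1752, 0.2215]
ee_rot: [0.727, -0.686, -0.0, 0.001]
wrist_force: [-0.8, 0.4, -0.4]
width: 0.0873
```

```bash
python3 plan.py .5895 .1749 .2 -86.8; python3 - <<'E'
from station import arm
from h import *
m=arm.camera_model("wrist");p,d=arm.camera("wrist");cv2.imwrite("pics/d.png",p[:,:,::-1])
P=cloud(m,d);np.save("P.npy",P)
ok=d>0
s=ok&(P[...,2]>.105)&(P[...,2]<.13)&(abs(P[...,0]-.5895)<.05)&(abs(P[...,1]-.175)<.05)
print(s.sum(),cv2.minAreaRect(P[s][:,:2].astype(np.float32)*1000),P[s].mean(0))
m=arm.camera_model("top");p,d=arm.camera("top");cv2.imwrite("pics/d_top.png",p[:,:,::-1])
E
```

```text
t 2.57 tcp [0.5929 0.1752 0.2215] yaw -86.7 tilt [-0.002 -0.001 -1.   ] w 0.0873 F [-0.8  0.4 -0.4] q [ 0.55  0.37 -0.01 -0.   -1.19 -0.49]
turn in tool (deg) [ 0.09 -0.03  0.1 ] shift before turn [ 0.1  3.3 21.5] after turn [ 0.1  3.4 21.5]
996 ((590.9366455078125, 175.72369384765625), (15.934351921081543, 43.161983489990234), 3.2367348670959473) [0.59128185 0.17407679 0.12008897]
```

View pics/d.png

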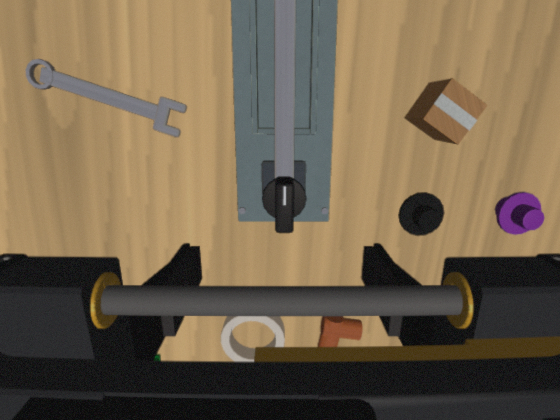

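View pics/d_top.png

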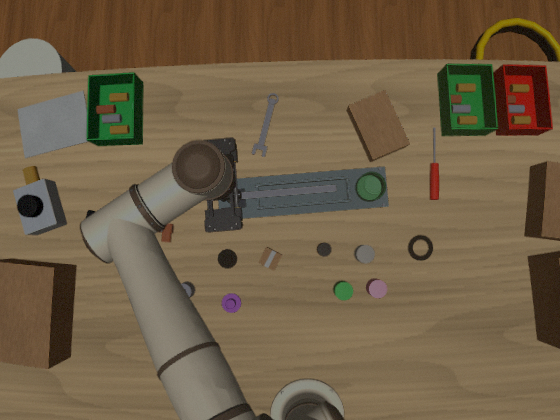

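step_arm(increments="0 0 0 0 2.5 30 1;0 0 0 0 0 35 1;0 0 0 0 0 35 1;0 0 0 0 0 20 1;0 0 0 0 0 9 1;0 0 0 0 0 0 -1;0 0 0 0 0 0 -1;0 0 0 0 0 0 -1;0 0 0 0 0 0 -1;0 0 0 0 0 0 -1;0 0 0 0 0 0 -1;0 0 0 0 0 0 -1")

```text
time: 3.67
tcp_pos: [0.5901, 0.1767, 0.0943]
ee_rot: [0.728, -0.685, 0.0, -0.001]
wrist_force: [0.2, 0.1, -1.0]
width: 0.0485
```

```bash
python3 plan.py .5905 .1755 .092 -86.8
```

```text
t 3.67 tcp [0.5901 0.1767 0.0943] yaw -86.51 tilt [ 0.001  0.001 -1.   ] w 0.0485 F [ 0.2  0.1 -1. ] q [ 0.55  0.48 -0.18  0.   -0.9  -0.49]
turn in tool (deg) [-0.06  0.03  0.29] shift before turn [ 1.2 -0.4  2.3] after turn [ 1.2 -0.4  2.3]
```

step_arm(increments="0 0 0 0 0 0 -1;0 0 0 0 0 0 -1;0 0 0 0 0 0 -1;0 0 0 0 0 0 -1;0 0 0 0 0 0 -1;0 0 0 0 0 0 -1;0 0 0 0 0 0 -1;0 0 0 0 0 0 -1")

```text
time: 4.33
tcp_pos: [0.5903, 0.1767, 0.0935]
ee_rot: [0.728, -0.685, 0.0, -0.0]
wrist_force: [3.1, -0.8, -1.9]
width: 0.0156
```

step_arm(increments="0 0 -5 0 0 0 -1;0 0 -6 0 0 0 -1;0 0 -6 0 0 0 -1;0 0 -6 0 0 0 -1;0 0 -6 0 0 0 -1;0 0 -6 0 0 0 -1;0 0 -6 0 0 0 -1;0 0 -6 0 0 0 -1;0 0 -6 0 0 0 -1;0 0 -6 0 0 0 -1;0 0 -6 0 0 0 -1;0 0 -5 0 0 0 -1")

```text
time: 5.33
tcp_pos: [0.5894, 0.1759, 0.0935]
ee_rot: [0.99, -0.141, -0.001, 0.001]
wrist_force: [1.6, -1.9, 0.0]
width: 0.016
```

step_arm(increments="0 0 -3 0 0 0 -1;0 0 -1.5 0 0 0 -1;0 0 0 0 0 0 -1;0 0 0 0 0 0 -1")

```text
time: 5.67
tcp_pos: [0.5894, 0.1758, 0.0935]
ee_rot: [0.994, -0.105, -0.001, 0.001]
wrist_force: [0.8, -2.4, -0.1]
width: 0.0158
```

```bash
python3 plan.py .5905 .1755 .092 -12.3
```

```text
t 5.67 tcp [0.5894 0.1758 0.0935] yaw -12.08 tilt [-0.001 -0.001 -1.   ] w 0.0158 F [ 0.8 -2.4 -0.1] q [ 0.55  0.48 -0.18  0.   -0.91  0.81]
turn in tool (deg) [0.08 0.06 0.22] shift before turn [1.2 0.1 1.5] after turn [1.2 0.1 1.5]
```

step_arm(increments="0 0 0 0 0 0 1;0 0 0 0 0 0 1;0 0 0 0 0 0 1;0 0 0 0 0 0 1;0 0 0 0 0 0 1;0 0 0 0 0 0 1;0 0 0 0 0 -15 1;0 0 0 0 0 -35 1;0 0 0 0 0 -38 1;0 0 0 0 0 -38 1;0 0 7 0 0 0 1;0 0 7 0 0 0 1")

```text
time: 6.67
tcp_pos: [0.5911, 0.1774, 0.2233]
ee_rot: [0.974, -0.228, 0.003, -0.003]
wrist_force: [-0.5, 0.6, -0.8]
width: 0.0844
```

step_arm(increments="0 0 7 0 0 0 1;0 0 7 0 0 0 1;0 0 7 0 0 0 1;0 0 7 0 0 0 1;0 0 7 0 0 0 1;0 0 7 0 0 0 1;0 0 7 0 0 0 1;0 0 7 0 0 0 1;0 0 4.5 0 0 0 1;0 0 0 0 0 0 1")

```text
time: 7.5
tcp_pos: [0.5897, 0.1767, 0.2195]
ee_rot: [0.728, -0.686, -0.0, 0.0]
wrist_force: [0.1, 0.2, 0.0]
width: 0.087
```

```bash
python3 plan.py .348 .393 .2 -86.8; cat > look.py <<'E'
# look.py name x y ztop half : depth-based find by wrist cam, saves picture
import sys
from h import *
from station import arm
cam,name=sys.argv[1:3];o=arm.get_obs();m=arm.camera_model(cam);p,d=arm.camera(cam);cv2.imwrite(f"pics/{name}.png",p[:,:,::-1])
P=cloud(m,d)
for a in sys.argv[3:]:
    x,y,h,w=map(float,a.split(","))
    s=(d>0)&(abs(P[...,0]-x)<w)&(abs(P[...,1]-y)<w)&(abs(P[...,2]-h)<.007)
    if s.sum()<5: print(a,"none");continue
    n,l,st,ce=cv2.connectedComponentsWithStats(s.astype(np.uint8));k=1+np.argmax(st[1:,4]);s=l==k
    q=P[s];r=cv2.minAreaRect(q[:,:2].astype(np.float32)*1000);print(a,s.sum(),np.round(r[0],1),np.round(r[1],1),round(r[2],1),"z",np.median(q[:,2]).round(4),"px",ce[k].round())
E
python3 look.py top e_top .348,.313,.056,.06 .429,.199,.048,.05 .427,.0855,.054,.05 .447,-.056,.05,.05 .432,-.16,.052,.05
```

```text
t 7.5 tcp [0.5897 0.1767 0.2195] yaw -86.58 tilt [-0.  0. -1.] w 0.087 F [0.1 0.2 0. ] q [ 0.55  0.37 -0.02 -0.   -1.18 -0.49]
turn in tool (deg) [0.01 0.   0.22] shift before turn [-230.4  228.3   19.5] after turn [-229.5  229.2   19.5]
.348,.313,.056,.06 91 [354.2 302. ] [41.8 18.1] 30.3 z 0.0557 px [187. 289.]
.429,.199,.048,.05 71 [428.5 200.3] [21.6 21. ] 89.4 z 0.0476 px [226. 259.]
.427,.0855,.054,.05 319 [426.7  85.6] [45.1 45.3] 61.9 z 0.0539 px [270. 259.]
.447,-.056,.05,.05 155 [446.7 -56.5] [33.9 33.7] 87.9 z 0.0503 px [324. 249.]
.432,-.16,.052,.05 276 [ 432.1 -160.9] [47.3 46.5] 61.5 z 0.0524 px [365. 254.]
```

View pics/e_top.png

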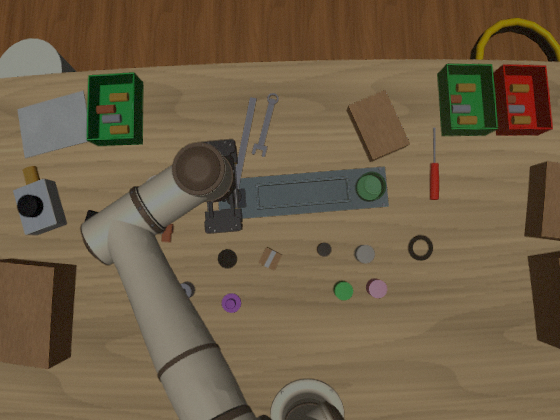

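step_arm(increments="0 0 0.2 -18.8 29.1 2 1;0 0 0 -18.8 29.1 2 1;0 0 0 -18.8 29.1 2 1;0 0 0 -18.8 29.1 2 1;0 0 0 -18.8 29.1 2 1;0 0 0 -18.8 29.1 2 1;0 0 0 -18.8 29.1 2 1;0 0 0 -18.8 29.1 2 1;0 0 0 0 0 0 1;0 0 0 0 0 0 1")

```text
time: 8.38
tcp_pos: [0.3475, 0.3142, 0.204]
ee_rot: [0.729, -0.684, -0.0, -0.0]
wrist_force: [0.7, 0.1, -0.1]
width: 0.0871
```

```bash
python3 look.py wrist f .348,.313,.056,.06; python3 plan.py .348 .313 .026 -86.8
```

```text
.348,.313,.056,.06 1539 [348.5 315.9] [42.7 43. ] 46.5 z 0.0569 px [281. 194.]
t 8.43 tcp [0.3484 0.3138 0.2039] yaw -86.51 tilt [ 0.001  0.001 -1.   ] w 0.0872 F [-0.  -0.6 -0.7] q [ 1.08  0.13 -0.39  0.   -1.05 -1.02]
turn in tool (deg) [-0.03  0.03  0.29] shift before turn [  0.8   0.5 177.9] after turn [  0.7   0.4 177.9]
```

View pics/f.png

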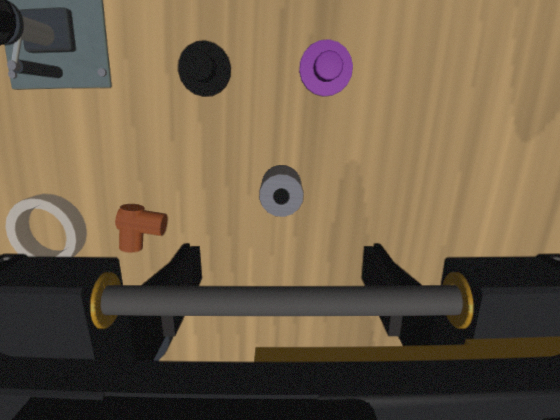

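step_arm(increments="0 0 0 -1 0 40 1;0 0 0 0 0 40 1;0 0 0 0 0 40 1;0 0 0 0 0 30 1;0 0 0 0 0 18 1;0 0 0 0 0 10 1;0 0 0 0 0 0 -1;0 0 0 0 0 0 -1;0 0 0 0 0 0 -1;0 0 0 0 0 0 -1;0 0 0 0 0 0 -1;0 0 0 0 0 0 -1")

```text
time: 9.43
tcp_pos: [0.3489, 0.3147, 0.0264]
ee_rot: [0.727, -0.686, -0.0, -0.001]
wrist_force: [0.1, -0.8, 0.1]
width: 0.0552
```

step_arm(increments="0 0 0 0 0 0 -1;0 0 0 0 0 0 -1;0 0 0 0 0 0 -1;0 0 0 0 0 0 -1;0 0 0 0 0 0 -1;0 0 0 0 0 0 -1")

```text
time: 9.93
tcp_pos: [0.3486, 0.3145, 0.026]
ee_rot: [0.727, -0.686, -0.0, -0.0]
wrist_force: [-0.5, 0.4, 5.5]
width: 0.0436
```

```bash
 python3 plan.py .5953 .0796 .12 -86.8
```

```text
t 9.93 tcp [0.3486 0.3145 0.026 ] yaw -86.69 tilt [ 0.  0. -1.] w 0.0436 F [-0.5  0.4  5.5] q [ 1.08  0.38 -0.61  0.   -0.58 -1.02]
turn in tool (deg) [-0.01  0.02  0.11] shift before turn [ 248.7 -232.7  -94. ] after turn [ 248.3 -233.2  -94. ]
```

step_arm(increments="0 0 0 0 0 -20 -1;0 0 0 0 0 -40 -1;0 0 0 0 0 -40 -1;0 0 0.1 27.6 -25.9 -4 -1;0 0 0 27.6 -25.9 0 -1;0 0 0 27.6 -25.9 0 -1;0 0 0 27.6 -25.9 0 -1;0 0 0 27.6 -25.9 0 -1;0 0 0 27.6 -25.9 0 -1;0 0 0 27.6 -25.9 0 -1;0 0 0 27.6 -25.9 0 -1;0 0 0 27.6 -25.9 0 -1")

```text
time: 10.93
tcp_pos: [0.5958, 0.0776, 0.1285]
ee_rot: [0.726, -0.687, -0.001, 0.001]
wrist_force: [0.1, 1.1, -1.5]
width: 0.0436
```

step_arm(increments="0 0 0 0 0 0 -1;0 0 0 0 0 0 -1;0 0 0 0 0 0 -1")

```text
time: 11.18
tcp_pos: [0.5943, 0.079, 0.1284]
ee_rot: [0.726, -0.688, -0.001, 0.001]
wrist_force: [0.1, 0.6, -1.9]
width: 0.0436
```

```bash
 python3 plan.py .5953 .0796 .033 -86.8;python3 look.py wrist g .595,.08,.165,.06; python3 plan.py .5953 .0796 .033 -86.8
```

```text
t 11.18 tcp [0.5943 0.079  0.1284] yaw -86.87 tilt [-0.002 -0.    -1.   ] w 0.0436 F [ 0.1  0.6 -1.9] q [ 0.4   0.42 -0.18 -0.   -0.97 -0.35]
turn in tool (deg) [ 0.14 -0.01 -0.07] shift before turn [-0.6 -1.2 95.4] after turn [-0.5 -1.  95.4]
.595,.08,.165,.06 2461 [595.4  68.2] [41.1 18.1] 2.7 z 0.1592 px [281. 270.]
t 11.23 tcp [0.5942 0.0796 0.1288] yaw -86.79 tilt [-0.002 -0.    -1.   ] w 0.0435 F [ 0.5  0.5 -1. ] q [ 0.4   0.42 -0.18 -0.   -0.97 -0.35]
turn in tool (deg) [ 0.1  -0.01  0.01] shift before turn [ 0.1 -1.3 95.8] after turn [ 0.1 -1.1 95.8]
```

View pics/g.png

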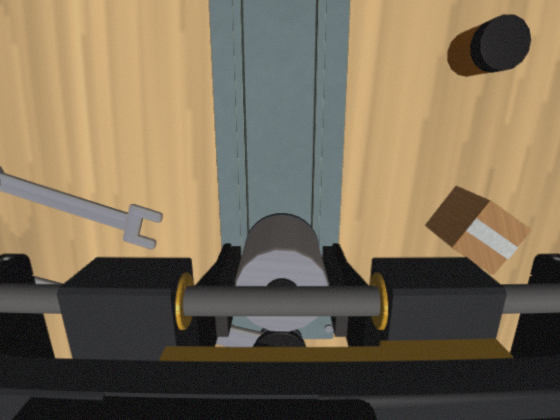

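step_arm(increments="0 0 0 0 -1 35 -1;0 0 0 0 0 35 -1;0 0 0 0 0 15 -1;0 0 0 0 0 8 -1;0 0 0 0 0 3 -1;0 0 0 0 0 0 -1;0 0 0 0 0 0 1;0 0 0 0 0 0 1;0 0 0 0 0 0 1;0 0 0 0 0 0 1;0 0 0 0 0 0 1;0 0 0 0 0 0 1")

```text
time: 12.23
tcp_pos: [0.5965, 0.0793, 0.0341]
ee_rot: [0.727, -0.687, 0.0, -0.0]
wrist_force: [-0.6, -0.3, -0.6]
width: 0.0753
```

```bash
 python3 plan.py .5953 .0796 .033 -86.8; python3 plan.py .427 .0855 .15 -116
```

```text
t 12.23 tcp [0.5965 0.0793 0.0341] yaw -86.81 tilt [ 0.001  0.    -1.   ] w 0.0753 F [-0.6 -0.3 -0.6] q [ 0.4   0.54 -0.27  0.   -0.76 -0.35]
turn in tool (deg) [-0.05  0.01 -0.01] shift before turn [-0.3  1.2  1. ] after turn [-0.3  1.2  1.1]
t 12.23 tcp [0.5965 0.0793 0.0341] yaw -86.81 tilt [ 0.001  0.    -1.   ] w 0.0753 F [-0.6 -0.3 -0.6] q [ 0.4   0.54 -0.27  0.   -0.76 -0.35]
turn in tool (deg) [-0.04  0.03 29.19] shift before turn [ -15.6  168.8 -116.1] after turn [  68.8  155.  -115.9]
```

step_arm(increments="0 0 0 0 0 -6 1;0 0 0 0 0 -35 1;0 0 0 0 0 -38 1;0 0 0 0 0 -38 1;0 0 0 -3.2 34 -10 1;0 0 0 -3.2 34 -10 1;0 0 0 -3.2 34 -10 1;0 0 0 -3.2 34 -10 1;0 0 0 -3.2 34 0 1;0 0 7 0 0 0 1;0 0 7 0 0 0 1;0 0 7 0 0 0 1")

```text
time: 13.23
tcp_pos: [0.4251, 0.0859, 0.1916]
ee_rot: [-0.587, 0.81, -0.0, 0.001]
wrist_force: [0.2, -0.3, 0.4]
width: 0.0866
```

step_arm(increments="0 0 7 0 0 0 1;0 0 3.3 0 0 0 1;0 0 0 0 0 0 1;0 0 0 0 0 0 1")

```text
time: 13.57
tcp_pos: [0.4256, 0.0858, 0.1909]
ee_rot: [-0.515, 0.857, -0.0, 0.0]
wrist_force: [-1.1, 0.2, 0.0]
width: 0.0871
```

```bash
 python3 look.py wrist i .427,.0855,.054,.06;  python3 look.py top j_top .595,.08,.062,.06 .427,.0855,.054,.06;python3 plan.py .427 .0855 .025 -118.1
```

```text
.427,.0855,.054,.06 2376 [428.3  87.8] [46.5 45.6] 60.9 z 0.055 px [280. 198.]
.595,.08,.062,.06 220 [596.5  80.9] [41.7 41.8] 88.9 z 0.0617 px [270. 193.]
.427,.0855,.054,.06 none
t 13.67 tcp [0.4256 0.0858 0.1908] yaw -118.03 tilt [ 0.  0. -1.] w 0.0868 F [-0.9  0.4  0. ] q [ 0.58  0.08 -0.48  0.   -1.   -1.07]
turn in tool (deg) [-0.01  0.02  0.07] shift before turn [ -0.3  -1.3 165.8] after turn [ -0.4  -1.4 165.8]
```

View pics/i.png

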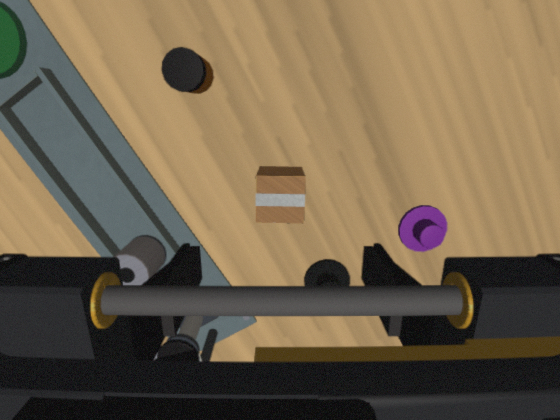

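step_arm(increments="0 0 0 -1 -1.5 40 1;0 0 0 0 0 40 1;0 0 0 0 0 40 1;0 0 0 0 0 28 1;0 0 0 0 0 14 1;0 0 0 0 0 4 1;0 0 0 0 0 0 -1;0 0 0 0 0 0 -1;0 0 0 0 0 0 -1;0 0 0 0 0 0 -1;0 0 0 0 0 0 -1;0 0 0 0 0 0 -1")

```text
time: 14.67
tcp_pos: [0.4278, 0.0863, 0.0253]
ee_rot: [-0.514, 0.858, 0.0, 0.001]
wrist_force: [0.1, 0.1, -0.0]
width: 0.0545
```

step_arm(increments="0 0 0 0 0 0 -1;0 0 0 0 0 0 -1;0 0 0 0 0 0 -1;0 0 0 0 0 0 -1;0 0 0 0 0 0 -1;0 0 0 0 0 -15 -1;0 0 0 0 0 -40 -1;0 0 0 0 0 -40 -1;0 0 -7 0 0 0 -1;0 0 -7 0 0 0 -1;0 0 -7 0 0 0 -1;0 0 -7 0 0 0 -1")

```text
time: 15.67
tcp_pos: [0.427, 0.0859, 0.1195]
ee_rot: [0.708, -0.706, -0.0, -0.0]
wrist_force: [-0.3, 0.3, -1.7]
width: 0.0461
```

step_arm(increments="0 0 -3.3 0 0 0 -1;0 0 0 0 0 0 -1;0 0 0 0 0 0 -1")

```text
time: 15.92
tcp_pos: [0.4271, 0.0859, 0.1192]
ee_rot: [0.726, -0.688, -0.0, 0.0]
wrist_force: [-0.2, 0.8, -0.2]
width: 0.0458
```

```bash
 python3 plan.py .5985 .0219 .125 -86.8
```

```text
t 15.92 tcp [0.4271 0.0859 0.1192] yaw -86.91 tilt [-0.001 -0.    -1.   ] w 0.0458 F [-0.2  0.8 -0.2] q [ 0.57  0.18 -0.58 -0.   -0.81 -0.52]
turn in tool (deg) [ 0.04 -0.01 -0.11] shift before turn [  73.2 -167.7   -5.9] after turn [  73.5 -167.5   -5.8]
```

step_arm(increments="0 0 0 14.6 -33.5 0 -1;0 0 0 14.6 -33.5 0 -1;0 0 0 14.6 -33.5 0 -1;0 0 0 14.6 -33.5 0 -1;0 0 0 14.6 -33.5 0 -1;0 0 0 0 0 0 -1;0 0 0 0 0 0 -1")

```text
time: 16.5
tcp_pos: [0.5995, 0.0216, 0.118]
ee_rot: [0.725, -0.688, -0.001, 0.001]
wrist_force: [-0.3, 0.1, -0.5]
width: 0.0457
```

```bash
python3 plan.py .5985 .0219 .032 -86.8; python3 look.py wrist k .595,.08,.165,.06
```

```text
t 16.5 tcp [0.5995 0.0216 0.118 ] yaw -87.02 tilt [-0.002 -0.    -1.   ] w 0.0457 F [-0.3  0.1 -0.5] q [ 0.31  0.43 -0.2  -0.   -0.94 -0.25]
turn in tool (deg) [ 0.11 -0.01 -0.22] shift before turn [-0.4  0.8 86. ] after turn [-0.4  1.  86. ]
.595,.08,.165,.06 380 [574.6  26.5] [ 5.4 12.8] 2.6 z 0.168 px [344. 326.]
```

View pics/k.png

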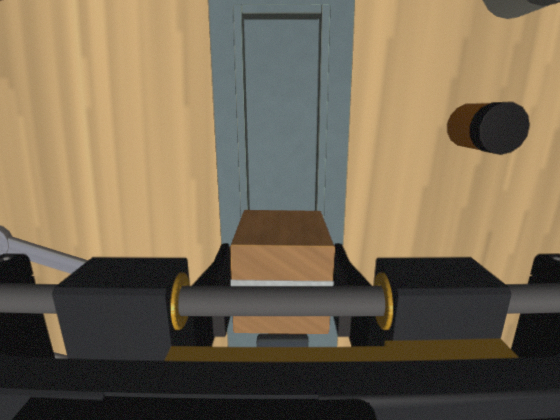

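step_arm(increments="0 0 0 0 0 35 -1;0 0 0 0 0 30 -1;0 0 0 0 0 12 -1;0 0 0 0 0 6 -1;0 0 0 0 0 3 -1;0 0 0 0 0 0 -1;0 0 0 0 0 0 1;0 0 0 0 0 0 1;0 0 0 0 0 0 1;0 0 0 0 0 0 1;0 0 0 0 0 0 1;0 0 0 0 0 -5 1")

```text
time: 17.55
tcp_pos: [0.5981, 0.0223, 0.0381]
ee_rot: [0.726, -0.687, -0.001, 0.001]
wrist_force: [0.3, -0.3, -0.3]
width: 0.0781
```

```bash
python3 plan.py .447 -.056 .15 -86.8
```

```text
t 17.55 tcp [0.5981 0.0223 0.0381] yaw -86.83 tilt [-0.002 -0.    -1.   ] w 0.0781 F [ 0.3 -0.3 -0.3] q [ 0.31  0.53 -0.28 -0.   -0.77 -0.25]
turn in tool (deg) [ 0.09 -0.01 -0.03] shift before turn [  69.9  155.4 -111.7] after turn [  69.8  155.2 -111.9]
```

step_arm(increments="0 0 0 0 0 -35 1;0 0 0 0 0 -38 1;0 0 0 0 0 -38 1;0 0 0 14 31 -10 1;0 0 0 14 31 -10 1;0 0 0 14 31 -10 1;0 0 0 14 31 -10 1;0 0 0 14 31 0 1;0 0 0 0 0 0 1;0 0 0 0 0 0 1")

```text
time: 18.38
tcp_pos: [0.4469, -0.0567, 0.1907]
ee_rot: [0.726, -0.687, 0.001, -0.001]
wrist_force: [0.7, -0.6, 0.1]
width: 0.0871
```

```bash
python3 look.py wrist l .447,-.056,.05,.06;  python3 look.py top l_top .595,.08,.062,.03 .5985,.022,.06,.03; python3 plan.py .447 -.056 .024 -86.8
```

```text
.447,-.056,.05,.06 1159 [448.6 -53.8] [35.2 35.9] 2.8 z 0.0514 px [280. 198.]
.595,.08,.062,.03 221 [595.8  79.7] [41.8 41.9] 61.0 z 0.0612 px [270. 193.]
.5985,.022,.06,.03 314 [598.9  22.2] [46.4 45.7] 2.2 z 0.0599 px [293. 192.]
t 18.48 tcp [ 0.4487 -0.0559  0.1902] yaw -86.8 tilt [ 0.002  0.    -1.   ] w 0.087 F [-0.3  0.7  0.2] q [ 0.24  0.12 -0.45  0.   -1.01 -0.18]
turn in tool (deg) [-0.11  0.    0.  ] shift before turn [  0.    2.  166.2] after turn [  0.    1.7 166.2]
```

View pics/l.png

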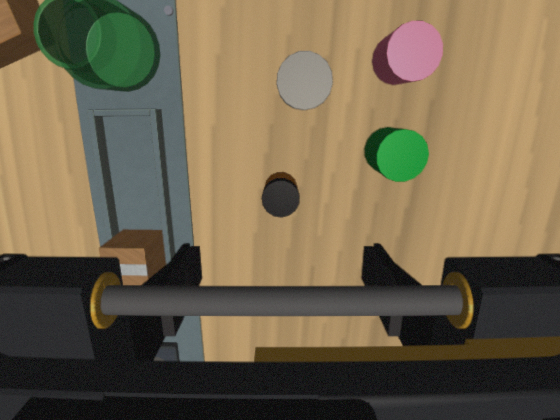

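step_arm(increments="0 0 0 -1 0.5 40 1;0 0 0 0 0 40 1;0 0 0 0 0 40 1;0 0 0 0 0 28 1;0 0 0 0 0 14 1;0 0 0 0 0 4 1;0 0 0 0 0 0 -1;0 0 0 0 0 0 -1;0 0 0 0 0 0 -1;0 0 0 0 0 0 -1;0 0 0 0 0 0 -1;0 0 0 0 0 0 -1")

```text
time: 19.48
tcp_pos: [0.4478, -0.055, 0.0244]
ee_rot: [0.727, -0.687, 0.001, -0.001]
wrist_force: [0.3, -0.4, -0.6]
width: 0.055
```

step_arm(increments="0 0 0 0 0 0 -1;0 0 0 0 0 0 -1;0 0 0 0 0 0 -1;0 0 0 0 0 0 -1;0 0 0 0 0 0 -1;0 0 0 0 0 0 -1;0 0 0 0 0 0 -1;0 0 0 0 0 -15 -1;0 0 0 0 0 -40 -1;0 0 0 0 0 -40 -1;0 0 0 0 0 0 -1")

```text
time: 20.4
tcp_pos: [0.4522, -0.0546, 0.125]
ee_rot: [0.727, -0.686, 0.005, -0.005]
wrist_force: [1.2, -0.2, -0.4]
width: 0.0351
```

```bash
python3 plan.py .6015 -.0319 .12 -86.8
```

```text
t 20.4 tcp [ 0.4522 -0.0546  0.125 ] yaw -86.69 tilt [ 0.014  0.001 -1.   ] w 0.0351 F [ 1.2 -0.2 -0.4] q [ 0.24  0.19 -0.54  0.   -0.82 -0.18]
turn in tool (deg) [-0.82  0.03  0.11] shift before turn [ -14.  -150.3    7.2] after turn [ -14.3 -150.4    5. ]
```

step_arm(increments="0 0 0 -3.5 -37.5 0 -1;0 0 0 -3.5 -37.5 0 -1;0 0 0 -3.5 -37.5 0 -1;0 0 0 -3.5 -37.5 0 -1;0 0 0 0 0 0 -1;0 0 0 0 0 0 -1;0 0 0 0 0 0 -1")

```text
time: 20.98
tcp_pos: [0.5949, -0.0328, 0.117]
ee_rot: [0.726, -0.687, -0.001, 0.001]
wrist_force: [-0.5, -0.1, -1.9]
width: 0.0353
```

```bash
python3 plan.py .6015 -.0319 .0305 -86.8; python3 look.py wrist m .595,.08,.165,.06
```

```text
t 20.98 tcp [ 0.5949 -0.0328  0.117 ] yaw -86.84 tilt [-0.003 -0.    -1.   ] w 0.0353 F [-0.5 -0.1 -1.9] q [ 0.22  0.43 -0.21 -0.   -0.94 -0.16]
turn in tool (deg) [ 0.2   0.01 -0.04] shift before turn [-0.5 -7.  86.5] after turn [-0.6 -6.7 86.5]
.595,.08,.165,.06 none
```

View pics/m.png

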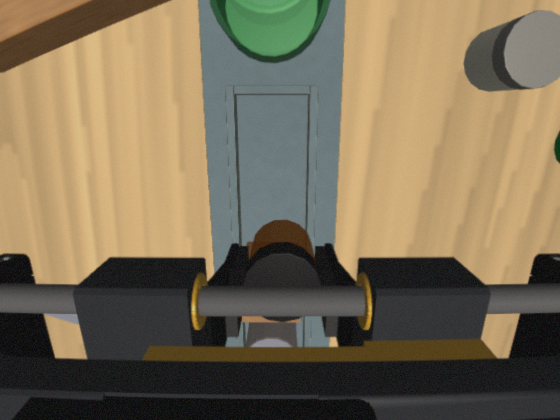

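step_arm(increments="0 0 0 0 -6.5 0 -1;0 0 0 0 0 30 -1;0 0 0 0 0 30 -1;0 0 0 0 0 15 -1;0 0 0 0 0 8 -1;0 0 0 0 0 3 -1;0 0 0 0 0 0 -1;0 0 0 0 0 0 -1")

```text
time: 21.7
tcp_pos: [0.6038, -0.0323, 0.0339]
ee_rot: [0.727, -0.687, 0.001, -0.001]
wrist_force: [-0.1, -0.2, -2.0]
width: 0.0353
```

```bash
python3 plan.py .6015 -.0319 .0305 -86.8
```

```text
t 21.7 tcp [ 0.6038 -0.0323  0.0339] yaw -86.78 tilt [ 0.003  0.    -1.   ] w 0.0353 F [-0.1 -0.2 -2. ] q [ 0.21  0.54 -0.27  0.   -0.76 -0.16]
turn in tool (deg) [-0.15  0.    0.02] shift before turn [-0.5  2.3  3.4] after turn [-0.5  2.2  3.4]
```

step_arm(increments="0 0 0 0 1.5 2 -1;0 0 0 0 0 1 -1;0 0 0 0 0 0 -1;0 0 0 0 0 0 -1")

```text
time: 22.03
tcp_pos: [0.6015, -0.0324, 0.03]
ee_rot: [0.727, -0.687, 0.0, -0.0]
wrist_force: [0.2, -0.3, -0.8]
width: 0.0357
```

step_arm(increments="0 0 0 0 0 0 1;0 0 0 0 0 0 1;0 0 0 0 0 0 1;0 0 0 0 0 0 1;0 0 0 0 0 0 1;0 0 0 0 0 0 1;0 0 0 0 0 -20 1;0 0 0 0 0 -35 1;0 0 0 0 0 -38 1;0 0 0 0 0 -38 1;0 0 0 0 0 -30 1;0 0 0 0 0 0 1")

```text
time: 23.03
tcp_pos: [0.6054, -0.0324, 0.1988]
ee_rot: [0.727, -0.687, 0.005, -0.005]
wrist_force: [0.0, -0.7, 0.9]
width: 0.0871
```

```bash
python3 plan.py .432 -.1605 .19 -86.8
```

```text
t 23.03 tcp [ 0.6054 -0.0324  0.1988] yaw -86.72 tilt [ 0.015  0.    -1.   ] w 0.0871 F [ 0.  -0.7  0.9] q [ 0.21  0.36 -0.09  0.   -1.1  -0.16]
turn in tool (deg) [-0.87 -0.02  0.08] shift before turn [118.  180.6   6.1] after turn [118.2 180.3   8.8]
```

step_arm(increments="0 0 0 19.7 29.5 0 1;0 0 0 19.7 29.5 0 1;0 0 0 19.7 29.5 0 1;0 0 0 19.7 29.5 0 1;0 0 0 19.7 29.5 0 1;0 0 0 19.7 29.5 0 1;0 0 0 0 0 0 1;0 0 0 0 0 0 1;0 0 0 0 0 0 1")

```text
time: 23.78
tcp_pos: [0.4316, -0.1604, 0.1908]
ee_rot: [0.726, -0.687, 0.001, -0.0]
wrist_force: [0.8, 0.4, 0.2]
width: 0.0867
```

```bash
python3 look.py wrist n .432,-.1605,.052,.06;  python3 look.py top n_top .595,.08,.062,.03 .5985,.022,.06,.03 .6015,-.032,.056,.03; python3 plan.py .432 -.1605 .024 -86.8
```

```text
.432,-.1605,.052,.06 2045 [ 433.8 -160.6] [47.2 47.6] 2.6 z 0.0534 px [280. 195.]
.595,.08,.062,.03 222 [595.9  79.5] [41.9 41.8] 60.0 z 0.0618 px [270. 193.]
.5985,.022,.06,.03 311 [598.7  22.1] [46.  45.5] 2.3 z 0.0601 px [293. 192.]
.6015,-.032,.056,.03 152 [600.5 -32.3] [33.9 34.8] 89.2 z 0.0559 px [314. 190.]
t 23.88 tcp [ 0.4321 -0.16    0.1906] yaw -86.76 tilt [ 0. -0. -1.] w 0.0874 F [-0.2 -0.6  0.1] q [-0.    0.13 -0.43  0.   -1.01  0.06]
turn in tool (deg) [-0.03 -0.01  0.04] shift before turn [  0.5   0.2 166.6] after turn [5.000e-01 1.000e-01 1.666e+02]
```

View pics/n.png

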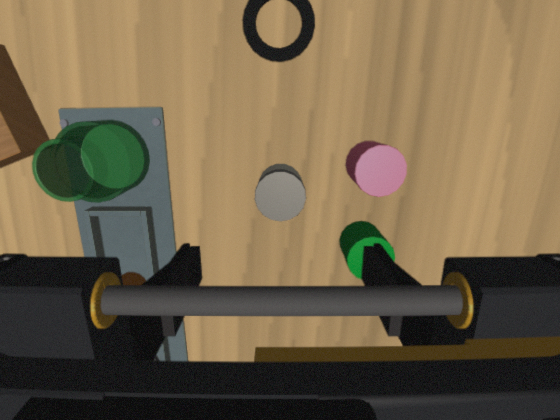

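step_arm(increments="0 0 0 0 0 40 1;0 0 0 0 0 40 1;0 0 0 0 0 40 1;0 0 0 0 0 28 1;0 0 0 0 0 14 1;0 0 0 0 0 4 1;0 0 0 0 0 0 -1;0 0 0 0 0 0 -1;0 0 0 0 0 0 -1;0 0 0 0 0 0 -1;0 0 0 0 0 0 -1;0 0 0 0 0 0 -1")

```text
time: 24.88
tcp_pos: [0.4316, -0.1604, 0.0254]
ee_rot: [0.727, -0.687, 0.001, -0.001]
wrist_force: [0.3, 0.4, 0.4]
width: 0.055
```

step_arm(increments="0 0 0 0 0 0 -1;0 0 0 0 0 0 -1;0 0 0 0 0 0 -1;0 0 0 0 0 0 -1;0 0 0 0 0 0 -1;0 0 0 0 0 -15 -1;0 0 0 0 0 -40 -1;0 0 0 0 0 -40 -1;0 0 0 0 0 -10 -1;0 0 0 0 0 0 -1;0 0 0 0 0 0 -1")

```text
time: 25.8
tcp_pos: [0.4305, -0.1601, 0.1294]
ee_rot: [0.726, -0.687, -0.0, -0.0]
wrist_force: [-0.8, -0.1, -2.2]
width: 0.0475
```

```bash
python3 plan.py .6046 -.0864 .12 -86.8
```

```text
t 25.8 tcp [ 0.4305 -0.1601  0.1294] yaw -86.85 tilt [ 0.     0.001 -1.   ] w 0.0475 F [-0.8 -0.1 -2.2] q [-0.    0.2  -0.52 -0.   -0.85  0.06]
turn in tool (deg) [-0.01  0.04 -0.05] shift before turn [ -64.  -177.9    9.5] after turn [ -63.9 -177.9    9.4]
```

step_arm(increments="0 0 0 -10.7 -29.6 0 -1;0 0 0 -10.7 -29.6 0 -1;0 0 0 -10.7 -29.6 0 -1;0 0 0 -10.7 -29.6 0 -1;0 0 0 -10.7 -29.6 0 -1;0 0 0 -10.7 -29.6 0 -1;0 0 0 0 0 0 -1;0 0 0 0 0 0 -1;0 0 0 0 0 0 -1")

```text
time: 26.55
tcp_pos: [0.6029, -0.0864, 0.1268]
ee_rot: [0.726, -0.687, -0.002, 0.002]
wrist_force: [-0.8, -0.3, -0.9]
width: 0.0469
```

```bash
python3 plan.py .6046 -.0864 .031 -86.8; python3 look.py wrist o .595,.08,.165,.06
```

```text
t 26.55 tcp [ 0.6029 -0.0864  0.1268] yaw -86.83 tilt [-0.006 -0.    -1.   ] w 0.0469 F [-0.8 -0.3 -0.9] q [ 0.12  0.44 -0.16 -0.   -0.98 -0.07]
turn in tool (deg) [ 0.34  0.02 -0.03] shift before turn [ 0.1 -2.3 95.8] after turn [ 0.1 -1.7 95.8]
.595,.08,.165,.06 none
```

View pics/o.png

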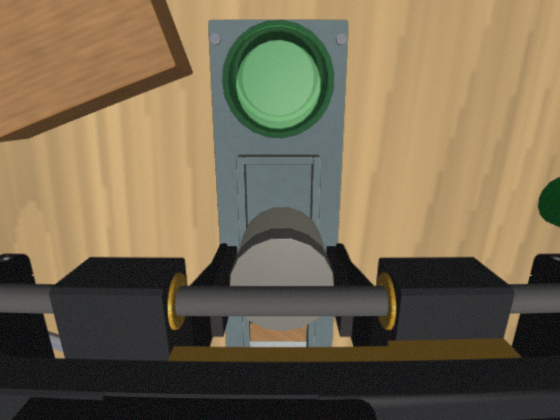

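step_arm(increments="0 0 0 0 -1 35 -1;0 0 0 0 0 33 -1;0 0 0 0 0 15 -1;0 0 0 0 0 8 -1;0 0 0 0 0 2 -1;0 0 0 0 0 0 -1;0 0 0 0 0 0 -1;0 0 0 0 0 0 -1")

```text
time: 27.27
tcp_pos: [0.6069, -0.0863, 0.0383]
ee_rot: [0.727, -0.687, 0.001, -0.001]
wrist_force: [0.7, -0.0, -1.0]
width: 0.0473
```

```bash
python3 plan.py .6046 -.0864 .031 -86.8
```

```text
t 27.27 tcp [ 0.6069 -0.0863  0.0383] yaw -86.79 tilt [ 0.003  0.    -1.   ] w 0.0473 F [ 0.7 -0.  -1. ] q [ 0.12  0.55 -0.24  0.   -0.78 -0.07]
turn in tool (deg) [-0.19 -0.    0.01] shift before turn [-0.   2.4  7.3] after turn [-0.   2.3  7.3]
```

step_arm(increments="0 0 0 0 1.5 3 -1;0 0 0 0 0 3 -1;0 0 0 0 0 0 -1;0 0 0 0 0 0 -1;0 0 0 0 0 0 -1")

```text
time: 27.68
tcp_pos: [0.6046, -0.0863, 0.0312]
ee_rot: [0.727, -0.687, 0.0, -0.0]
wrist_force: [-1.7, 1.6, 4.9]
width: 0.0469
```

```bash
python3 plan.py .6046 -.0864 .031 -86.8
```

```text
t 27.68 tcp [ 0.6046 -0.0863  0.0312] yaw -86.79 tilt [ 0.001 -0.    -1.   ] w 0.0469 F [-1.7  1.6  4.9] q [ 0.12  0.55 -0.25  0.   -0.77 -0.07]
turn in tool (deg) [-0.04 -0.01  0.01] shift before turn [0.1 0.  0.2] after turn [0.1 0.  0.2]
```

On the floor; release and go towards the stopper.

step_arm(increments="0 0 0 0 0 0 1;0 0 0 0 0 0 1;0 0 0 0 0 0 1;0 0 0 0 0 0 1;0 0 0 0 0 0 1;0 0 0 0 0 0 1;0 0 0 0 0 -20 1;0 0 0 0 0 -35 1;0 0 0 0 0 -38 1;0 0 0 0 0 -38 1;0 0 0 0 0 -30 1;0 0 0 0 0 0 1")

```text
time: 28.68
tcp_pos: [0.6085, -0.0867, 0.1998]
ee_rot: [0.727, -0.687, 0.006, -0.005]
wrist_force: [-0.2, 0.2, 0.3]
width: 0.0871
```

```bash
python3 plan.py .4285 .199 .19 -86.8
```

```text
t 28.68 tcp [ 0.6085 -0.0867  0.1998] yaw -86.73 tilt [ 0.015 -0.001 -1.   ] w 0.0871 F [-0.2  0.2  0.3] q [ 0.12  0.38 -0.07  0.   -1.11 -0.07]
turn in tool (deg) [-0.86 -0.1   0.07] shift before turn [-295.5  163.5    6.8] after turn [-295.3  163.8    9.8]
```

step_arm(increments="0 0 0 -32.8 17.8 0 1;0 0 0 -32.8 17.8 0 1;0 0 0 -32.8 17.8 0 1;0 0 0 -32.8 17.8 0 1;0 0 0 -32.8 17.8 0 1;0 0 0 -32.8 17.8 0 1;0 0 0 -32.8 17.8 0 1;0 0 0 -32.8 17.8 0 1;0 0 0 -32.8 17.8 0 1;0 0 0 0 0 0 1;0 0 0 0 0 0 1;0 0 0 0 0 0 1")

```text
time: 29.68
tcp_pos: [0.4278, 0.1995, 0.1914]
ee_rot: [0.727, -0.687, 0.0, 0.0]
wrist_force: [-1.2, -0.1, -0.2]
width: 0.0868
```

```bash
python3 look.py wrist p .4285,.199,.048,.06 .4285,.199,.026,.06;  python3 look.py top p_top .595,.08,.062,.03 .5985,.022,.06,.03 .6015,-.032,.056,.03 .6046,-.0864,.058,.03; python3 plan.py .4285 .199 .024 -86.8
python3 - <<'E'
import cv2
a=cv2.imread("pics/p.png");cv2.imwrite("pics/p2.png",a)
a=cv2.imread("pics/p_top.png");cv2.imwrite("pics/p3.png",cv2.resize(a[150:320,150:450],None,fx=2.6,fy=2.6,interpolation=cv2.INTER_CUBIC))
E
```

```text
.4285,.199,.048,.06 561 [430.3 201.5] [24.1 24.6] 4.1 z 0.0488 px [279. 196.]
.4285,.199,.026,.06 1357 [430.5 202.1] [50.2 51.5] 4.1 z 0.027 px [280. 189.]
.595,.08,.062,.03 219 [595.7  80.1] [42.  41.8] 58.1 z 0.0622 px [270. 193.]
.5985,.022,.06,.03 309 [598.8  22.2] [46.  45.6] 2.2 z 0.0601 px [293. 192.]
.6015,-.032,.056,.03 157 [600.5 -32.3] [34.1 34.9] 86.8 z 0.0559 px [314. 190.]
.6046,-.0864,.058,.03 255 [601.3 -95.4] [41.8 45.2] 89.7 z 0.0584 px [338. 190.]
t 29.78 tcp [0.4283 0.1987 0.1914] yaw -86.89 tilt [-0. -0. -1.] w 0.087 F [-1.   0.1  0.2] q [ 0.78  0.15 -0.4   0.   -1.02 -0.73]
turn in tool (deg) [ 0.01 -0.02 -0.09] shift before turn [ -0.4  -0.2 167.4] after turn [ -0.3  -0.2 167.4]
```

View pics/p.png

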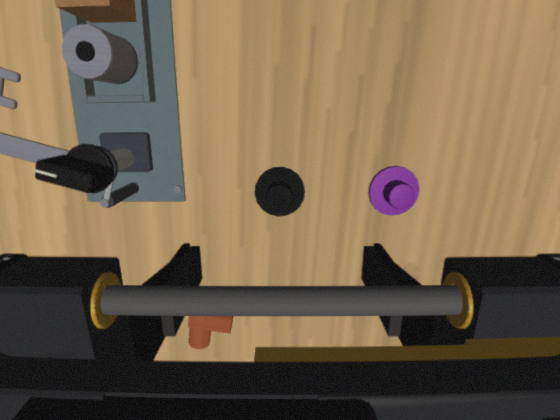

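View pics/p3.png

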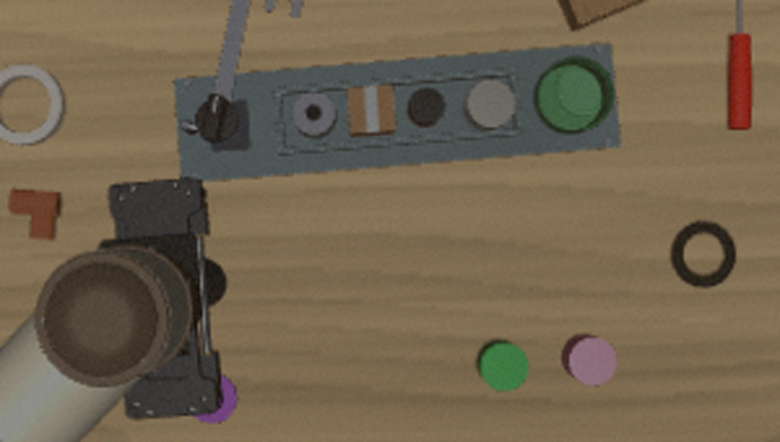

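step_arm(increments="0 0 0 -1.8 -0.5 40 1;0 0 0 0 0 40 1;0 0 0 0 0 40 1;0 0 0 0 0 25 1;0 0 0 0 0 13 1;0 0 0 0 0 5 1;0 0 0 0 0 0 -1;0 0 0 0 0 0 -1;0 0 0 0 0 0 -1;0 0 0 0 0 0 -1;0 0 0 0 0 0 -1;0 0 0 0 0 0 -1")

```text
time: 30.78
tcp_pos: [0.4287, 0.2016, 0.0294]
ee_rot: [0.727, -0.687, 0.0, -0.001]
wrist_force: [-0.2, -1.2, 0.5]
width: 0.0548
```

step_arm(increments="0 0 0 0 0 0 -1;0 0 0 0 0 0 -1;0 0 0 0 0 0 -1;0 0 0 0 0 0 -1;0 0 0 0 0 0 -1;0 0 0 0 0 0 -1;0 0 0 0 0 0 -1;0 0 0 0 0 0 -1")

```text
time: 31.45
tcp_pos: [0.4285, 0.2014, 0.0286]
ee_rot: [0.727, -0.687, 0.0, -0.0]
wrist_force: [-0.3, -0.1, 0.4]
width: 0.025
```

```bash
python3 plan.py .6097 -.184 .17 -86.8;python3 look.py top q_top .6046,-.09,.058,.05
```

```text
t 31.45 tcp [0.4285 0.2014 0.0286] yaw -86.8 tilt [ 0.  0. -1.] w 0.025 F [-0.3 -0.1  0.4] q [ 0.78  0.38 -0.6   0.   -0.59 -0.73]
turn in tool (deg) [-0.01  0.01 -0.  ] shift before turn [ 394.9 -159.5 -141.5] after turn [ 394.9 -159.4 -141.4]
.6046,-.09,.058,.05 273 [600.8 -98.2] [45.9 47.9] 43.4 z 0.0582 px [339. 190.]
```

step_arm(increments="0 0 0 0 0 -15 -1;0 0 0 0 0 -40 -1;0 0 0 0 0 -40 -1;0 0 0 0 0 -40 -1;0 0 0 35.9 -14.5 0 -1;0 0 0 35.9 -14.5 0 -1;0 0 0 35.9 -14.5 0 -1;0 0 0 35.9 -14.5 0 -1;0 0 0 35.9 -14.5 0 -1;0 0 0 35.9 -14.5 0 -1;0 0 0 35.9 -14.5 0 -1;0 0 0 35.9 -14.5 0 -1")

```text
time: 32.5
tcp_pos: [0.5602, -0.0809, 0.1632]
ee_rot: [0.726, -0.687, -0.0, 0.0]
wrist_force: [0.7, 0.7, -0.8]
width: 0.0255
```

step_arm(increments="0 0 0 35.9 -14.5 0 -1;0 0 0 35.9 -14.5 0 -1;0 0 0 35.9 -14.5 0 -1;0 0 0 0 0 0 -1;0 0 0 0 0 0 -1;0 0 0 0 0 0 -1;0 0 0 0 0 0 -1")

```text
time: 33.08
tcp_pos: [0.609, -0.1832, 0.1633]
ee_rot: [0.727, -0.687, -0.0, 0.0]
wrist_force: [-0.4, -0.4, -0.6]
width: 0.0255
```

```bash
python3 plan.py .6097 -.184 .123 -86.8; python3 look.py wrist r .61,-.184,.095,.04;python3 look.py scene r_scene .61,-.184,.095,.04
```

```text
t 33.08 tcp [ 0.609  -0.1832  0.1633] yaw -86.75 tilt [-0.001  0.    -1.   ] w 0.0255 F [-0.4 -0.4 -0.6] q [-0.04  0.45 -0.05 -0.   -1.08  0.1 ]
turn in tool (deg) [0.05 0.02 0.05] shift before turn [ 0.9 -0.7 40.3] after turn [ 0.9 -0.6 40.3]
.61,-.184,.095,.04 721 [ 612.1 -193.7] [51.  30.4] 6.3 z 0.0956 px [279. 200.]
.61,-.184,.095,.04 77 [ 611.6 -181.3] [52.  47.8] 57.8 z 0.0933 px [223. 171.]
```

View pics/r.png

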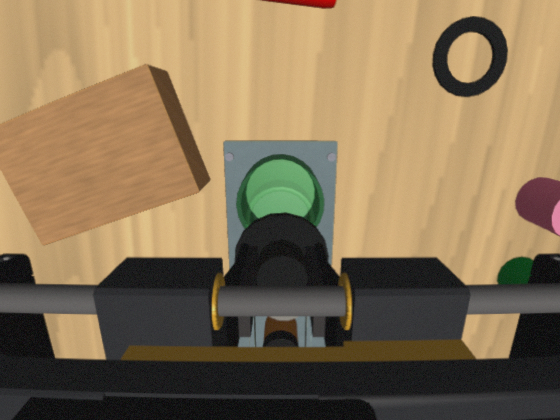

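View pics/r_scene.png

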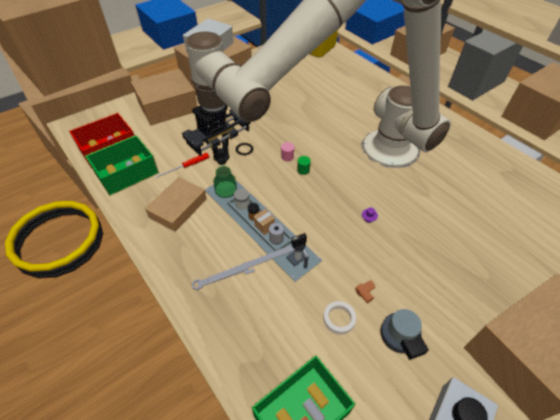

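step_arm(increments="0 0 0 0 -1 20 -1;0 0 0 0 0 15 -1;0 0 0 0 0 8 -1;0 0 0 0 0 4 -1;0 0 0 0 0 4 -1;0 0 0 0 0 3 -1;0 0 0 0 0 2 -1;0 0 0 0 0 0 -1;0 0 0 0 0 0 -1")

```text
time: 33.93
tcp_pos: [0.6109, -0.1841, 0.108]
ee_rot: [0.727, -0.687, 0.0, -0.0]
wrist_force: [-0.6, 0.3, 0.1]
width: 0.0252
```

```bash
python3 plan.py .610 -.183 .1036 -86.8
```

```text
t 33.93 tcp [ 0.6109 -0.1841  0.108 ] yaw -86.8 tilt [ 0.001 -0.    -1.   ] w 0.0252 F [-0.6  0.3  0.1] q [-0.04  0.5  -0.11  0.   -0.96  0.1 ]
turn in tool (deg) [-0.04 -0.01 -0.  ] shift before turn [-1.2  0.8  4.4] after turn [-1.2  0.8  4.4]
```

No contact force so far; going home.

step_arm(increments="0 0 0 -1 0.5 2 -1;0 0 0 0 0 2 -1;0 0 0 0 0 1 -1;0 0 0 0 0 0 -1;0 0 0 0 0 0 -1")

```text
time: 34.35
tcp_pos: [0.6104, -0.1831, 0.1035]
ee_rot: [0.727, -0.687, 0.0, -0.0]
wrist_force: [-1.6, 0.6, 5.4]
width: 0.0254
```

```bash
python3 plan.py .610 -.183 .1036 -86.8
```

```text
t 34.35 tcp [ 0.6104 -0.1831  0.1035] yaw -86.79 tilt [ 0.001 -0.    -1.   ] w 0.0254 F [-1.6  0.6  5.4] q [-0.04  0.5  -0.12  0.   -0.95  0.09]
turn in tool (deg) [-0.05 -0.02  0.01] shift before turn [-0.1  0.3 -0.1] after turn [-0.1  0.3 -0.1]
```

step_arm(increments="0 0 0 0 0 0 1;0 0 0 0 0 0 1;0 0 0 0 0 0 1;0 0 0 0 0 0 1;0 0 0 0 0 0 1;0 0 0 0 0 0 1;0 0 0 0 0 0 1;0 0 0 0 0 -15 1;0 0 0 0 0 -35 1;0 0 0 0 0 -35 1;0 0 0 0 0 -25 1;0 0 0 0 0 0 1")

```text
time: 35.35
tcp_pos: [0.6135, -0.184, 0.2199]
ee_rot: [0.727, -0.687, 0.006, -0.003]
wrist_force: [0.9, -0.9, 1.2]
width: 0.086
```

```bash
python3 look.py wrist s .61,-.184,.123,.04 .61,-.184,.101,.04; python3 plan.py .5895 .1758 .21 -86.8
```

```text
.61,-.184,.123,.04 766 [ 611.2 -182.9] [24.9 25.1] 50.8 z 0.1238 px [287. 210.]
.61,-.184,.101,.04 1834 [ 611.  -182.9] [51.9 51. ] 78.8 z 0.1019 px [287. 199.]
t 35.4 tcp [ 0.612  -0.1834  0.2166] yaw -86.79 tilt [ 0.008 -0.001 -1.   ] w 0.0862 F [-0.4  0.4 -0.1] q [-0.04  0.41  0.03  0.   -1.18  0.09]
turn in tool (deg) [-0.46 -0.08  0.01] shift before turn [-359.9    2.4    6. ] after turn [-359.9    2.4    6.6]
```

View pics/s.png

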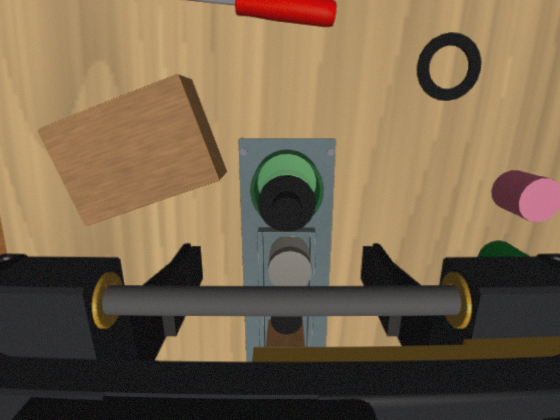

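step_arm(increments="0 0 0 -36 0 0 1;0 0 0 -36 0 0 1;0 0 0 -36 0 0 1;0 0 0 -36 0 0 1;0 0 0 -36 0 0 1;0 0 0 -36 0 0 1;0 0 0 -36 0 0 1;0 0 0 -36 0 0 1;0 0 0 -36 0 0 1;0 0 0 -36 0 0 1;0 0 -7 0 0 0 1;0 0 -7 0 0 0 1")

```text
time: 36.4
tcp_pos: [0.589, 0.1786, 0.2108]
ee_rot: [0.808, -0.59, -0.001, 0.001]
wrist_force: [-0.3, -1.4, -0.7]
width: 0.087
```

step_arm(increments="0 0 -7 0 0 0 1;0 0 -7 0 0 0 1;0 0 -7 0 0 0 1;0 0 -7 0 0 0 1;0 0 -7 0 0 0 1;0 0 -7 0 0 0 1;0 0 -7 0 0 0 1;0 0 -7 0 0 0 1;0 0 -4.5 0 0 0 1;0 0 0 0 0 0 1;0 0 0 0 0 0 1")

```text
time: 37.32
tcp_pos: [0.5896, 0.1762, 0.2115]
ee_rot: [0.994, -0.108, -0.001, 0.0]
wrist_force: [0.4, -0.1, 1.1]
width: 0.0867
```

```bash
python3 look.py wrist t .5895,.1755,.12,.05; python3 look.py top t_top .595,.08,.062,.035 .5985,.022,.06,.033 .6015,-.032,.056,.03 .603,-.095,.058,.035 .61,-.184,.123,.04; python3 plan.py .5895 .1758 .092 -12.3
python3 - <<'E'
import cv2
a=cv2.imread("pics/t_top.png");cv2.imwrite("pics/t3.png",cv2.resize(a[150:320,150:450],None,fx=2.6,fy=2.6,interpolation=cv2.INTER_CUBIC))
E
```

```text
.5895,.1755,.12,.05 1035 [591.1 176.6] [15.6 44.5] 77.8 z 0.1206 px [282. 208.]
.595,.08,.062,.035 181 [595.1  75.2] [31.8 42.3] 77.4 z 0.0617 px [272. 193.]
.5985,.022,.06,.033 313 [598.8  22.1] [45.9 45.8] 1.9 z 0.0603 px [293. 192.]
.6015,-.032,.056,.03 156 [600.4 -32.2] [34.5 34.2] 0.8 z 0.0567 px [314. 190.]
.603,-.095,.058,.035 272 [601.  -98.6] [47.8 44.9] 87.6 z 0.0583 px [339. 190.]
.61,-.184,.123,.04 86 [ 609.8 -183.2] [26.  22.6] 89.1 z 0.1232 px [376. 182.]
t 37.42 tcp [0.5898 0.1762 0.2119] yaw -12.41 tilt [-0.001 -0.    -1.   ] w 0.0871 F [-0.4 -1.   0.1] q [ 0.55  0.38 -0.03 -0.   -1.16  0.8 ]
turn in tool (deg) [ 0.04  0.05 -0.11] shift before turn [-1.000e-01  4.000e-01  1.199e+02] after turn [ -0.2   0.5 119.9]
```

View pics/t.png

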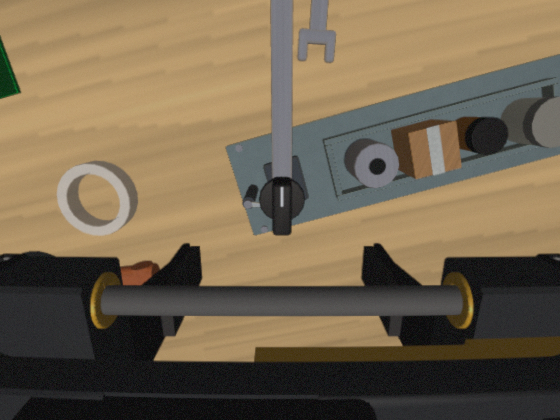

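View pics/t3.png

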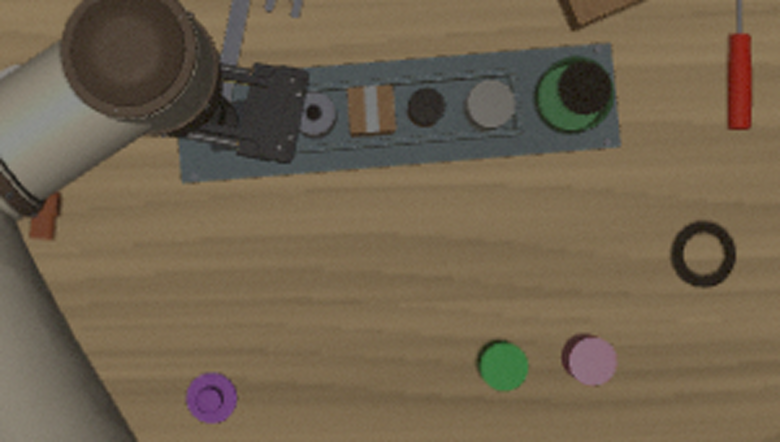

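step_arm(increments="0 0 0 0 0 35 1;0 0 0 0 0 38 1;0 0 0 0 0 30 1;0 0 0 0 0 12 1;0 0 0 0 0 4 1;0 0 0 0 0 0 -1;0 0 0 0 0 0 -1;0 0 0 0 0 0 -1;0 0 0 0 0 0 -1;0 0 0 0 0 0 -1;0 0 0 0 0 0 -1;0 0 0 0 0 0 -1")

```text
time: 38.42
tcp_pos: [0.5902, 0.1764, 0.0941]
ee_rot: [0.994, -0.107, 0.0, -0.0]
wrist_force: [0.8, -0.0, 1.0]
width: 0.048
```

step_arm(increments="0 0 0 0 0 0 -1;0 0 0 0 0 0 -1;0 0 0 0 0 0 -1;0 0 0 0 0 0 -1;0 0 0 0 0 0 -1;0 0 0 0 0 0 -1;0 0 0 0 0 0 -1;0 0 0 0 0 0 -1")

```text
time: 39.08
tcp_pos: [0.5898, 0.1758, 0.0935]
ee_rot: [0.994, -0.107, -0.0, 0.0]
wrist_force: [-0.6, -3.5, 0.1]
width: 0.0158
```

```bash
python3 plan.py .5895 .1758 .092 -86.8
```

```text
t 39.08 tcp [0.5898 0.1758 0.0935] yaw -12.31 tilt [-0.001 -0.001 -1.   ] w 0.0158 F [-0.6 -3.5  0.1] q [ 0.55  0.48 -0.18  0.   -0.91  0.8 ]
turn in tool (deg) [ 7.000e-02 -1.000e-02  7.449e+01] shift before turn [-0.3  0.   1.5] after turn [-0.1  0.3  1.5]
```

step_arm(increments="0 0 5 0 0 0 -1;0 0 6 0 0 0 -1;0 0 6 0 0 0 -1;0 0 6 0 0 0 -1;0 0 6 0 0 0 -1;0 0 6 0 0 0 -1;0 0 6 0 0 0 -1;0 0 6 0 0 0 -1;0 0 6 0 0 0 -1;0 0 6 0 0 0 -1;0 0 6 0 0 0 -1;0 0 5 0 0 0 -1")

```text
time: 40.08
tcp_pos: [0.5903, 0.1762, 0.0935]
ee_rot: [0.751, -0.66, 0.0, -0.0]
wrist_force: [1.6, -3.2, -0.2]
width: 0.0157
```

step_arm(increments="0 0 3 0 0 0 -1;0 0 1.5 0 0 0 -1;0 0 0 0 0 0 -1;0 0 0 0 0 0 -1;0 0 0 0 0 0 -1")

```text
time: 40.5
tcp_pos: [0.5904, 0.1762, 0.0935]
ee_rot: [0.727, -0.687, 0.0, -0.0]
wrist_force: [2.3, -3.3, -1.5]
width: 0.0154
```

step_arm(increments="0 0 0 0 0 0 1;0 0 0 0 0 0 1;0 0 0 0 0 0 1;0 0 0 0 0 0 1;0 0 0 0 0 0 1;0 0 0 0 0 0 1;0 0 0 0 0 0 1;0 0 0 0 0 -15 1;0 0 0 0 0 -35 1;0 0 0 0 0 -38 1;0 0 0 0 0 -30 1;0 0 0 0 0 0 1")

```text
time: 41.5
tcp_pos: [0.5938, 0.1776, 0.2197]
ee_rot: [0.727, -0.687, 0.003, -0.007]
wrist_force: [0.3, 0.3, 0.8]
width: 0.0845
```

step_arm(increments="0 0 0 -30 25 -3 1;0 0 0 -30 25 -3 1;0 0 0 -30 25 -3 1;0 0 0 -30 25 -3 1;0 0 0 -30 20 0 1;0 0 0 -30 10 0 1;0 0 0 0 0 0 1;0 0 0 0 0 0 1;0 0 0 0 0 0 1")

```text
time: 42.25
tcp_pos: [0.45, 0.3487, 0.2233]
ee_rot: [0.727, -0.687, 0.0, 0.0]
wrist_force: [0.8, 0.2, -0.4]
width: 0.0872
```

```bash
python3 plan.py .5895 .1758 .092 -86.8;python3 look.py top v_top .589,.175,.12,.04 .595,.08,.062,.035 .5985,.022,.06,.033 .6015,-.032,.056,.03 .603,-.095,.058,.035 .61,-.184,.123,.04;python3 look.py scene v_scene
python3 - <<'E'
import cv2
a=cv2.imread("pics/v_top.png");cv2.imwrite("pics/v3.png",cv2.resize(a[150:320,150:450],None,fx=2.6,fy=2.6,interpolation=cv2.INTER_CUBIC))
a=cv2.imread("pics/v_scene.png");cv2.imwrite("pics/v4.png",cv2.resize(a[140:290,180:340],None,fx=4,fy=4,interpolation=cv2.INTER_CUBIC))
E
```

```text
t 42.25 tcp [0.45   0.3487 0.2233] yaw -86.78 tilt [-0.    -0.001 -1.   ] w 0.0872 F [ 0.8  0.2 -0.4] q [ 0.94  0.29 -0.13 -0.   -1.15 -0.89]
turn in tool (deg) [ 0.03 -0.03  0.02] shift before turn [ 180.4 -129.6  131.3] after turn [ 180.4 -129.6  131.3]
.589,.175,.12,.04 114 [589.6 174.5] [15.7 43.1] 4.2 z 0.1192 px [232. 195.]
.595,.08,.062,.035 57 [581.3  78.2] [11.8 36.5] 3.0 z 0.0619 px [271. 199.]
.5985,.022,.06,.033 99 [583.1  20.7] [14.7 44. ] 3.0 z 0.0602 px [293. 198.]
.6015,-.032,.056,.03 45 [588.4 -33.4] [10.7 31.3] 0.9 z 0.0557 px [314. 195.]
.603,-.095,.058,.035 229 [600.3 -98.8] [43.7 47.1] 74.6 z 0.0582 px [340. 190.]
.61,-.184,.123,.04 87 [ 609.7 -183.9] [25.9 23. ] 85.5 z 0.1232 px [376. 182.]
```

View pics/v3.png

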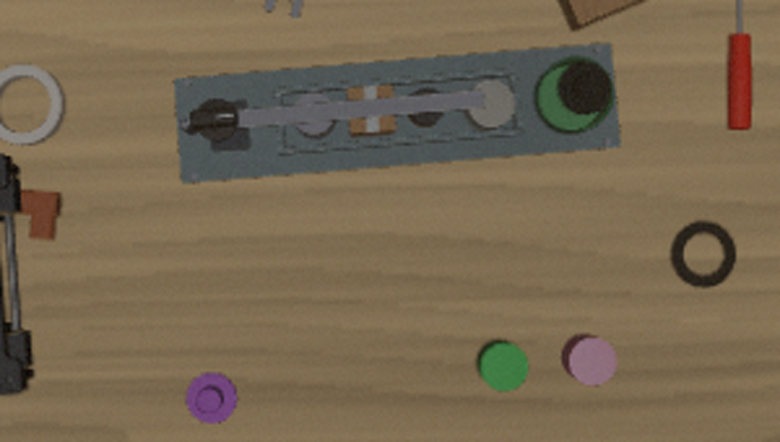

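View pics/v4.png

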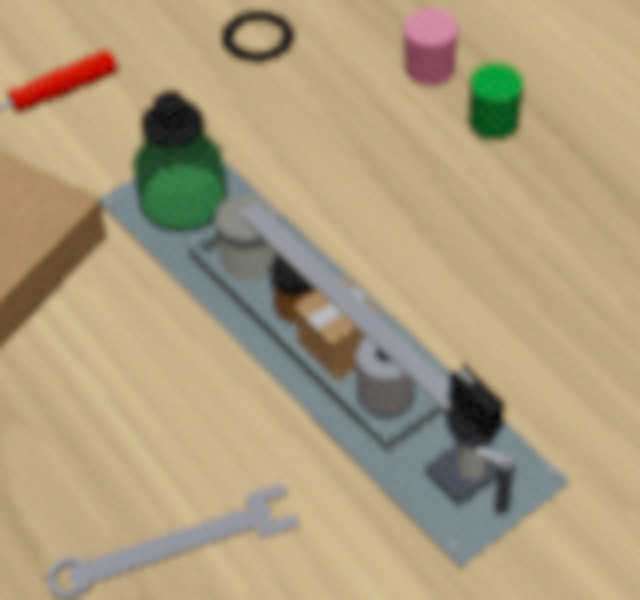

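```bash
python3 -c "
from station import arm
print(arm.hand_in(), arm.get_obs()['time'])"
```

```text
the job is handed in; nothing more can be done
the job is handed in; nothing more can be done
```

The tote is packed and I handed the job in at about 42 s. The handing in itself gave no verdict.

**What I did:**
- I turned the knob open.
- I stood the filter, carton, bottle and pot upright in the tray. The brass coupling was not on the bench in any view.
- I seated the black stopper in the jar; the wrist read 5.4 N as it came home.
- I turned the knob back to shut.

**Last checks, from the top and scene cameras:**
- **Kit items:** all four read the right top height for standing upright on the tray floor.
- **Pot:** it was not where I put it, about 12 mm further towards the jar. It now sits in the tray corner against the walls. Its measured edge is within the roughly 2 mm calibration error of the wall, so I left it there.
- **Stopper:** its top read 123 mm, which is right for fully home, and it is within about 1 mm of the jar's axis.
- **Knob:** its grip is within about 1° of the shut position, and the bar lies over the row.
- **Other things:** the ones I could see looked undisturbed, though I did not measure them. The gripper was well clear of everything.

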